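Pin the modules to the club robot and ready it for its test drive

TASK

Set every coloured module that stands on the table fully down into the chassis mount of its own colour, and lock each one with a ball-lock pin from the blue rack: press the pin's button, slide it through the aligned holes until its collar rests on the module, and let go so that the balls lock. When all are pinned, turn the distance counter's reset knob anticlockwise back to its zero stop, and only then throw the green master switch over to on. Leave the other things on the table where they lie.

Things in the scene. Friction and masses are not known exactly. Their poses are not given: they have to be found in the camera images.
- module_blue: blue module (may be absent), 160 g: blue foot plate 96 (x) x 56 (y) x 10 mm (z), origin at the centre of its underside, z up. An upright black fin with a blue cap stands on it to grip by: x -40 to -4 mm, 16 mm thick (y -8 to 8), top 60 mm above the underside. The 22 mm pin hole goes through the plate at x = +24 mm, y = 0.
- mount_blue: fixed grey mount with blue lip on black chassis rails. Origin: centre of its underside, 40 mm above the table, z up; top face 10 mm above origin. The lip, 5 mm high, leaves a pocket 100 (x) x 60 mm (y) for the module's plate, which goes in with its x axis along the mount's. 17 mm through hole at x = +24 mm, free below to the table. The three mounts are 115 mm apart in a row.
- module_yellow: yellow module (may be absent), 160 g: yellow foot plate 96 (x) x 56 (y) x 10 mm (z), origin at the centre of its underside, z up. An upright black fin with a yellow cap stands on it to grip by: x -40 to -4 mm, 16 mm thick (y -8 to 8), top 60 mm above the underside. The 22 mm pin hole goes through the plate at x = +24 mm, y = 0.
- mount_yellow: fixed grey mount with yellow lip on black chassis rails. Origin: centre of its underside, 40 mm above the table, z up; top face 10 mm above origin. The lip, 5 mm high, leaves a pocket 100 (x) x 60 mm (y) for the module's plate, which goes in with its x axis along the mount's. 17 mm through hole at x = +24 mm, free below to the table. The three mounts are 115 mm apart in a row.
- module_red: red module (may be absent), 160 g: red foot plate 96 (x) x 56 (y) x 10 mm (z), origin at the centre of its underside, z up. An upright black fin with a red cap stands on it to grip by: x -40 to -4 mm, 16 mm thick (y -8 to 8), top 60 mm above the underside. The 22 mm pin hole goes through the plate at x = +24 mm, y = 0.
- mount_red: fixed grey mount with red lip on black chassis rails. Origin: centre of its underside, 40 mm above the table, z up; top face 10 mm above origin. The lip, 5 mm high, leaves a pocket 100 (x) x 60 mm (y) for the module's plate, which goes in with its x axis along the mount's. 17 mm through hole at x = +24 mm, free below to the table. The three mounts are 115 mm apart in a row.
- pin1: ball-lock pin, 120 g, upright in the blue rack, z up along its axis. Origin: centre of the underside of its collar (40 mm diameter, 6 mm thick). Below: shank 14 mm in diameter, 34 mm long, two balls along x, 23 to 31 mm below the collar. Above: black head, 30 mm wide (x -15 to 15), y -16 to +16 mm, 6 to 51 mm up; orange button in its +y side, 14 mm wide, 12 to 48 mm up, out to y = +21.
- pin1_button (a joint): pin1's button travel, m: 0 = out, balls reach 11 mm from the axis and will not pass a 17 mm hole either way; 0.005 = pressed flush, balls in. Gripping the head along its y axis presses it (3 N to start, 6 N flush); let go and it springs out.
- pin2: ball-lock pin, 120 g, upright in the blue rack, z up along its axis. Origin: centre of the underside of its collar (40 mm diameter, 6 mm thick). Below: shank 14 mm in diameter, 34 mm long, two balls along x, 23 to 31 mm below the collar. Above: black head, 30 mm wide (x -15 to 15), y -16 to +16 mm, 6 to 51 mm up; orange button in its +y side, 14 mm wide, 12 to 48 mm up, out to y = +21.
- pin2_button (a joint): pin2's button travel, m: 0 = out, balls reach 11 mm from the axis and will not pass a 17 mm hole either way; 0.005 = pressed flush, balls in. Gripping the head along its y axis presses it (3 N to start, 6 N flush); let go and it springs out.
- pin3: ball-lock pin, 120 g, upright in the blue rack, z up along its axis. Origin: centre of the underside of its collar (40 mm diameter, 6 mm thick). Below: shank 14 mm in diameter, 34 mm long, two balls along x, 23 to 31 mm below the collar. Above: black head, 30 mm wide (x -15 to 15), y -16 to +16 mm, 6 to 51 mm up; orange button in its +y side, 14 mm wide, 12 to 48 mm up, out to y = +21.
- pin3_button (a joint): pin3's button travel, m: 0 = out, balls reach 11 mm from the axis and will not pass a 17 mm hole either way; 0.005 = pressed flush, balls in. Gripping the head along its y axis presses it (3 N to start, 6 N flush); let go and it springs out.
- rack: fixed blue block 200 (x) x 66 (y) x 50 mm high, origin at the centre of its underside, with three 26 mm square through holes at x = -62, 0 and 62 mm; a pin hangs in each by its collar. These holes, and those of the modules, let the balls pass even when out.
- reset_knob (a joint): reset knob angle in rad: 0 = zero stop (white mark on the knob against the red tick, towards -x of the counter); it grows clockwise seen from above, so it is zeroed by turning anticlockwise. Starts between 1.3 and 2.6. Turns with slight friction (0.05 N m) and stays where it is left.
- counter: fixed grey distance counter, 96 x 96 x 45 mm, white dial on top, reset knob in its middle (vertical axis through the counter's origin): a bar grip 42 mm long, 14 mm thick, 32 mm tall on a round disc, best gripped 82 mm, its top 89 mm above the table. At knob angle 0 the bar lies along the counter's x axis; at angle q its direction is turned by -q about the vertical. Origin at the centre of the counter's underside.
- switch (a joint): master switch lever in rad: 0 = off (leaning towards -x of its block), 1.0 = on (leaning to +x); it pivots about its block's y axis and stays where it is left
- wheel1: loose wheel, black tyre with blue hub, lying flat, 64 mm diameter, 22 mm high; bystander. Origin at the centre of its underside.
- wheel2: another such loose wheel; bystander. Origin at the centre of its underside.
- gear: loose flat blue gear, 68 mm diameter, 7 mm thick; bystander. Origin at the centre of its underside.
- strip: loose black perforated strip 140 x 24 x 8 mm (long side along its x); bystander. Origin at the centre of its underside.
- tablet: black tablet computer 75 x 150 x 9 mm lying flat; bystander. Origin at the centre of its underside.
- driver: screwdriver lying flat, handle towards its -x; bystander. Origin at the centre of its underside.
- switch_tip (a point): tip of the green master switch lever: centre of the green ball, 26 mm in diameter, 80 mm from the pivot
- switch_base: fixed grey block (70 x 50 x 25 mm, origin at the centre of its underside) that carries the master switch lever; the pivot lies 22 mm above the table on its y axis, so the ball stands 92 mm high at either end of the swing, 38 mm before or beyond the pivot; its x axis points the way the lever is thrown to switch on
Things that resemble listed ones, but are neither listed nor needed, are in the scene too. Leave any pink or turquoise look-alike of the pin1 alone.

How it is judged:
By the outcome, as a careful person would: the job done as asked, in the order asked, and still so for the second after the job is handed in, with the robot touching nothing.
Of module_blue, module_yellow, module_red only 2 to 3 are there at a start; the rules pass over those that are not, and their reading is None.
At some moment in a run one of module_blue, module_yellow, module_red may be knocked a few centimetres aside while the robot is not near it.
It also fails if it takes over 210 s, if anything falls off the work surface, if the arm or the gripper's body presses on something with over 40 N, if the wrist force passes 120 N, or if a joint passes its speed limit or range.

ROBOT

A 7-joint arm with a two-finger parallel gripper is mounted at the origin on the work surface. World frame = base frame: x ahead of the robot, y to its left, z up, the work surface at z = 0. Lengths are in mm, angles in degrees, forces in N, time in s.
With the tool pointing down it reaches from about 375 to 925 mm from the base axis. Payload 3.1 kg.
Tool frame: the origin (TCP) lies at the very end of the fingers, on their centre line; the grasp point (between the pads) lies 19 mm behind it (grasp_offset is the distance from the TCP to the grasp point, in mm); y points along the fingers, x is the direction in which the jaws open and shut, and the axes are right-handed (so a half turn about y gives the same grasp; the last joint's range is limited). The gripper opens to 85 mm and grips with 20 to 120 N. Pads are 22 mm wide; open, the fingers measure 114 mm over their backs; the gripper's body (76 mm by 85 mm) begins 54 mm behind the grasp point. The pads swing forward as they close: fully open they stand 13 mm farther back than shut.
Start: joints at [-72.124, 21.939, 2.515, 91.553, -1.026, 66.532, -2.859], TCP at [258.955, 596.192, 231.269] pointing down, gripper open.
Joint ranges: [-149.38, 149.38], [-23.57, 123.04], [-84.95, 90], [0, 143.3], [-89.99, 269.99], [3.08, 112.72], [-163.45, 163.45]. Speed limits (degrees/s): [159.86, 159.86, 180, 180, 180, 180, 180].

INTERFACE

Orientations are given as [roll, pitch, yaw] about the fixed x, y, z axes, in that order (R = Rz(yaw) Ry(pitch) Rx(roll)).
In Python, from cell import * gives the robot as it stands.
- The arm moves only by the tool move_arm, never from a script. Its argument "steps" is text: rows parted by semicolons, each of 6 numbers parted by spaces: the shift along the tool's x, y, z in mm, then the turn, a rotation vector about the tool's x, y, z in rad. A call has 1 to 5 rows; each row shifts and turns the pose as measured when the row begins, along the tool's axes as they then stand; what a row does not reach is not made up. A row lasts 1/8 s, in which the tool goes at most 62.5 mm and 10.7 degrees, less where a joint would pass 70% of its speed; a pose out of reach is approached as far as the arm can. A call is refused whole if a number of a shift passes 62.5 or a number of a turn 0.188, either way. A call with a gripper value outside its range is refused whole. "fingers" is the opening in per cent of the stroke, from 0 (shut) to 100 (fully open), set as the call begins (left out, the last holds). The fingers move at their own pace and stop on an object; the grip force is fixed at half the most. Time passes only in rows, so rows that do not move let the fingers close. It gives the time, the measured TCP pose, the force and the opening at its end, in the units of the state.
- get_state(): the state, without advancing time (a new reading comes with each control period).
- snapshot(name): name is "scene" or "top" or "wrist"; returns the picture (384x512x3 uint8, red, green, blue); there is no depth.
- camera_params(name): a dict with "fov_y" (degrees; the focal length in pixels is half the picture's height over the tangent of half this angle, whatever the lens; pixels are square), "cx", "cy" (the principal point, pixels), "R" (3x3) and "t" (3): a world point X has camera coordinates R X + t. Camera axes: x right, y down, z forward; pixel columns grow to the right and rows downward; lengths in mm; the calibration is good to about 2 mm. A picture is of the moment at which its call begins: read the wrist's pose just before it. camera_params takes no time and is no camera call; for the wrist camera it gives the pose at the moment of the call.
- hand_in(): hands the job in, once; it reports no verdict.
The state is a dict: "time_s": time; "qpos": joint angles; "qvel": joint speeds; "tau": joint torques, N m; "ee_pos": TCP position; "orientation": TCP orientation; "contact_force": force on the tool from outside, world axes, zero at the start; "torque": the same for the moment, N m; "gripper_width": finger opening in mm.
Only numpy, scipy, OpenCV 4.12 (cv2) and the standard library are available. Lean on these libraries where they do the work, as an engineer would, in place of code of your own. Each camera call takes 0.05 s, during which the arm holds its last target. There are 200 camera calls.

## Working session

There is one attempt and no reset: what is moved stays moved. The work goes in short steps, Python scripts to look and compute and a tool call to move; the robot and the scene stay as the last step left them, time stands still between calls to the robot, and variables do not carry over. Pictures are saved under pics/ and viewed, about 12 in all and at most 16, crops included, and the job is handed in when it is done.

Besides the shell and the picture viewer there is one more tool, called after "Call:" as name(argument=value, ...) on one line, values as JSON. move_arm: Moves the arm, as the interface text tells. Its arguments: {"type":"object","properties":{"steps":{"type":"string"},"fingers":{"type":"number"}},"required":["steps"]}

```bash
ls; mkdir -p pics; cat > h.py <<'E'
from cell import *
import numpy as np, cv2
def save(cam,name):
    p=camera_params(cam); im=snapshot(cam)
    cv2.imwrite(f'pics/{name}.png',cv2.cvtColor(im,cv2.COLOR_RGB2BGR)); return im,p
def ray(p,u,v,z):
    f=192/np.tan(np.radians(p['fov_y'])/2); R=np.array(p['R']);t=np.array(p['t'])
    d=R.T@np.array([(u-p['cx'])/f,(v-p['cy'])/f,1]); c=-R.T@t
    return c+d*(z-c[2])/d[2]
def proj(p,X):
    f=192/np.tan(np.radians(p['fov_y'])/2)
    c=np.array(p['R'])@np.array(X,float)+np.array(p['t']); return p['cx']+f*c[0]/c[2],p['cy']+f*c[1]/c[2]
E
python3 - <<'E'
from h import *
import pickle
a,p=save('scene','s0');b,q=save('top','t0');c,w=save('wrist','w0')
pickle.dump((p,q,w),open('cams.pkl','wb'))
cv2.imwrite('pics/t0b.png',cv2.resize(cv2.imread('pics/t0.png'),(800,600),interpolation=cv2.INTER_CUBIC))
for x in (p,q,w): print(x)
print(get_state())
E
```

```text
pics
{'fov_y': 56.42398869256648, 'cx': 251.34237878817584, 'cy': 193.99822375520736, 'R': array([[-0.49110808,  0.87082481, -0.02184044],
       [ 0.52755981,  0.27738295, -0.80295663],
       [-0.69317639, -0.40586063, -0.59563718]]), 't': array([ 300.16986843, -192.4412365 , 1388.14412895])}
{'fov_y': 53.97052693074837, 'cx': 254.07159973333918, 'cy': 191.2389970590954, 'R': array([[-0.02018526, -0.99976895,  0.00738968],
       [-0.99650014,  0.01951848, -0.08128041],
       [ 0.08111739, -0.00900448, -0.99666388]]), 't': array([ -46.05196545,  546.88745555, 1151.26706837])}
{'fov_y': 68.14125509893108, 'cx': 263.45378062129413, 'cy': 188.47860094162667, 'R': array([[ 0.39812739,  0.91732661, -0.00254412],
       [ 0.87450413, -0.37870166,  0.30303065],
       [ 0.27701462, -0.12286964, -0.95297741]]), 't': array([-649.22493278,  -40.18068823,  380.13580362])}
{'time_s': 0.15, 'qpos': array([-72.12221678,  21.98272425,   2.5143087 ,  91.62622996,
        -1.02741089,  66.53398032,  -2.85938395]), 'qvel': array([ 0.04542207, -0.10530253, -0.00918525, -0.34740331, -0.04561847,
        0.13133516, -0.04889099]), 'tau': array([ 1.98017813e-03, -4.34052086e+01,  1.02684449e+00, -2.49979949e+01,
        1.07100038e-02,  7.27857972e-03,  1.62657250e-05]), 'ee_pos': array([258.71044891, 595.49500803, 230.17679974]), 'orientation': array([-90.00535112,   0.12029489,  66.519971  ]), 'contact_force': array([ 0.17383191,  0.19984848, -0.18583896]), 'torque': array([-0.01538036,  0.02782955,  0.02424759]), 'gripper_width': 85.5747384483691}
```

View pics/t0b.png

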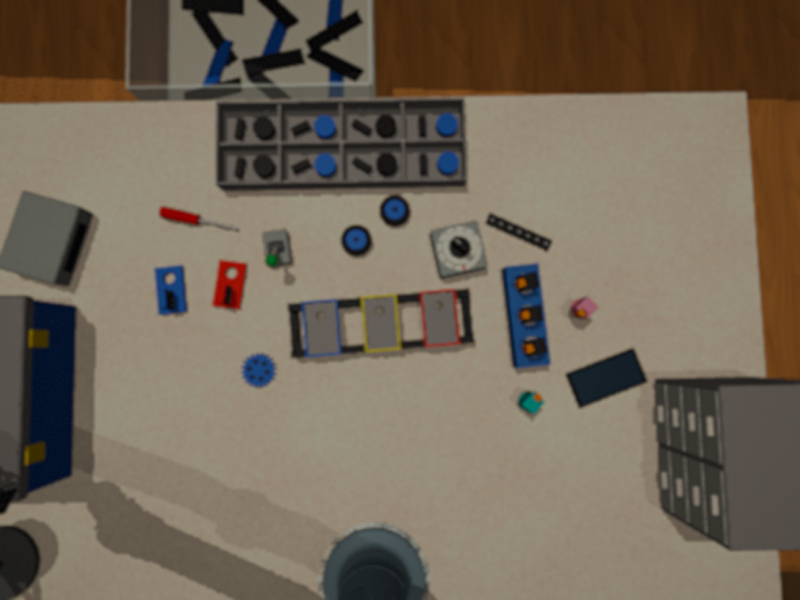

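View pics/s0.png

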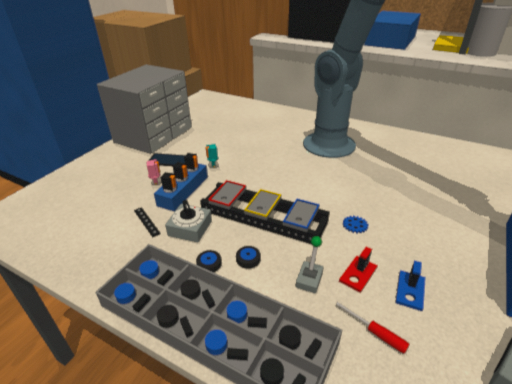

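Two modules present (red ~(230,285), blue ~(170,290) in the 800-px top view), and yellow is absent. The rack is at (527,315), the counter at (459,250), the switch at (277,248) and the mounts at (322,327) blue, (381,323) yellow and (440,318) red. The pink (585,308) and turquoise (531,403) look-alikes must be avoided.

```bash
python3 - <<'E'
from h import *
import pickle
p,q,w=pickle.load(open('cams.pkl','rb'))
im=cv2.imread('pics/t0.png')
cv2.imwrite('pics/c1.png',cv2.resize(im[125:245,90:250],(800,600),interpolation=cv2.INTER_CUBIC))
cv2.imwrite('pics/c2.png',cv2.resize(im[135:255,240:400],(800,600),interpolation=cv2.INTER_CUBIC))
print(proj(q,[0,0,0]),proj(q,get_state()['ee_pos']))
for n,z,r in [('blueplate',10,(171,290)),('redplate',10,(230,285)),('mb',50,(322,327)),('mr',50,(440,318)),('counter',45,(459,250)),('rack',50,(527,315)),('switch',25,(277,243))]:
    print(n,ray(q,r[0]/1.5625,r[1]/1.5625,z).round(0))
E
```

```text
(np.float64(238.98874223989176), np.float64(370.3545999880015)) (np.float64(-5.323397068404773), np.float64(304.65980290749724))
blueplate [574. 397.  10.]
redplate [581. 278.  10.]
mb [492.  90.  50.]
mr [ 505. -139.   50.]
counter [ 638. -181.   45.]
rack [ 507. -309.   50.]
switch [662. 181.  25.]
```

View pics/c1.png

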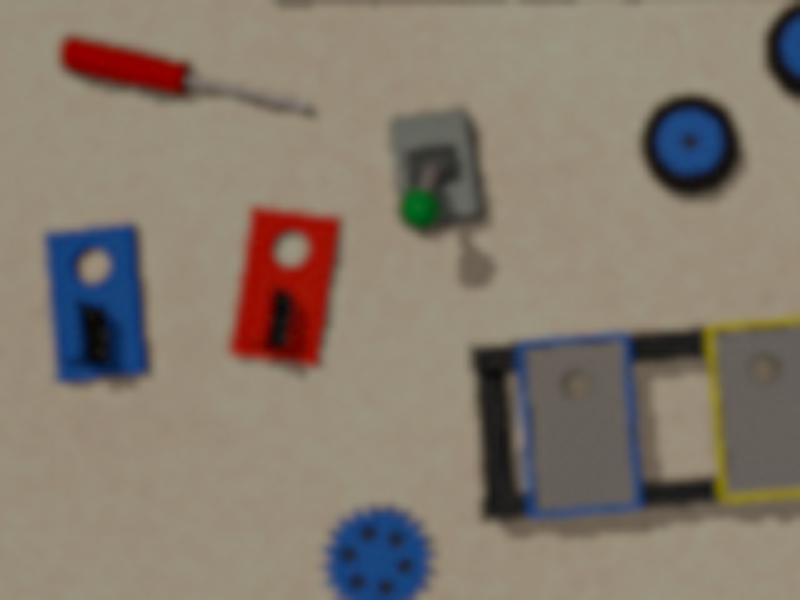

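View pics/c2.png

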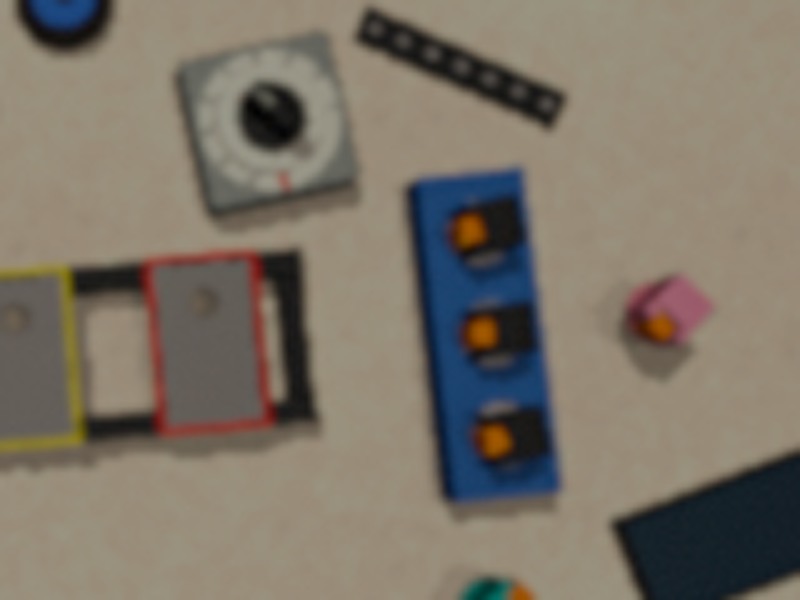

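```bash
python3 - <<'E'
from h import *
import pickle
p,q,w=pickle.load(open('cams.pkl','rb'))
def quad(n,pts,z,o):
    P=np.array([ray(q,o[0]+a/5,o[1]+b/5,z)[:2] for a,b in pts]); TL,TR,BR,BL=P[:4]
    ux=(TL-BL)+(TR-BR); uy=(TL-TR)+(BL-BR)
    print(n,P[:4].mean(0).round(1),'yaw',np.degrees(np.arctan2(ux[1],ux[0])).round(1),np.degrees(np.arctan2(-uy[0],uy[1])).round(1),'size',(np.hypot(*ux)/2).round(1),(np.hypot(*uy)/2).round(1),P[4:].round(1).tolist())
A=(90,125);B=(240,135)
quad('blue',[(47,235),(135,227),(148,374),(57,382),(94,266)],10,A)
quad('red',[(253,208),(340,217),(320,364),(233,353),(291,249)],10,A)
quad('mblue',[(515,343),(628,335),(641,507),(529,516)],55,A)
quad('mred',[(147,262),(258,255),(272,424),(162,434)],55,B)
print('holes',ray(q,90+577/5,125+383/5,50),ray(q,240+204/5,135+302/5,50))
quad('counter',[(180,72),(325,35),(355,183),(212,215)],45,B)
quad('rack',[(412,180),(522,170),(558,490),(447,500)],50,B)
quad('sw',[(390,120),(466,110),(483,213),(405,228)],25,A)
print('ball',ray(q,90+419/5,125+207/5,92),'knob',ray(q,240+271/5,135+116/5,85))
for a in [(487,238),(497,338),(508,440)]: print('collar',ray(q,240+a[0]/5,135+a[1]/5,56))
T=get_state()['ee_pos'];c=-np.array(w['R']).T@w['t'];y=np.radians(66.52)
Rt=np.array([[np.cos(y),0,-np.sin(y)],[np.sin(y),0,np.cos(y)],[0,-1,0]])
print('cam in tool',Rt.T@(c-T)); print('R cam*Rt',(np.array(w['R'])@Rt).round(3))
E
```

```text
blue [572.7 397.1] yaw 5.1 4.0 size 93.3 56.1 [[597.0, 399.0]]
red [582.4 278.2] yaw -7.6 -7.7 size 92.9 55.1 [[605.4, 275.4]]
mblue [489.4  90.3] yaw 3.9 3.2 size 104.2 67.8 []
mred [ 503.9 -140. ] yaw 3.4 3.3 size 103.4 67.0 []
holes [515.01909447  91.40400722  50.        ] [ 529.34794998 -137.60735104   50.        ]
counter [ 637.4 -180.2] yaw 10.3 12.5 size 92.2 91.4 []
rack [ 506.6 -307.7] yaw 4.2 4.0 size 195.4 67.6 []
sw [652.8 181.1] yaw 8.3 8.3 size 67.5 48.5 []
ball [618.04559065 178.09535807  92.        ] knob [ 636.86356746 -177.49492455   85.        ]
collar [ 564.47340331 -309.92887294   56.        ]
collar [ 503.65371525 -313.66138877   56.        ]
collar [ 442.14227609 -317.91776967   56.        ]
cam in tool [   0.88496185 -142.60831087   77.14115777]
R cam*Rt [[ 1.     0.003  0.   ]
 [ 0.001 -0.303 -0.953]
 [-0.002  0.953 -0.303]]
```

```bash
cat >> h.py <<'E'
from scipy.spatial.transform import Rotation as Ro
def plan(*wps,step=55,deg=10):
    """waypoints (x,y,z,yaw) tool down; prints move_arm strings"""
    s=get_state(); P=np.array(s['ee_pos']); R=Ro.from_euler('xyz',s['orientation'],degrees=True); rows=[]
    for x,y,z,yaw in wps:
        T=np.array([x,y,z],float); Rt=Ro.from_euler('xyz',[-90,0,yaw],degrees=True)
        rv=(R.inv()*Rt).as_rotvec(); n=max(1,int(np.ceil(max(np.linalg.norm(T-P)/step,np.degrees(np.linalg.norm(rv))/deg))))
        for i in range(n):
            d=R.inv().apply((T-P)/(n-i)); r=(R.inv()*Rt).as_rotvec()/(n-i)
            d=d.round(1 if step<20 else 0); r=r.round(3)
            rows.append(' '.join(f'{v:g}' for v in [*d+0.,*r+0.])); P=P+R.apply(d); R=R*Ro.from_rotvec(r)
    for i in range(0,len(rows),5): print('; '.join(rows[i:i+5]))
    print('t',s['time_s'],'pos',s['ee_pos'].round(1),s['orientation'].round(1),'F',s['contact_force'].round(1),'w',round(s['gripper_width'],1))
def off(x,y,yaw,a,b=0):
    c,s_=np.cos(np.radians(yaw)),np.sin(np.radians(yaw)); return np.array([x+c*a-s_*b,y+s_*a+c*b])
E
python3 -c "
from h import *
plan((270,560,290,70),(560,281,150,82.3))"
```

```text
-14 -30 -12 0 -0.03 -0.001; -15 -30 -12 0 -0.031 -0.001; -20 18 -46 0 -0.027 0; -22 17 -45 0 -0.027 0; -23 18 -45 0 -0.027 0
-24 17 -44 0 -0.027 0; -25 18 -44 0 -0.027 0; -26 17 -43 0 -0.026 0; -28 18 -42 0 -0.027 0; -28 17 -41 0 -0.026 0
t 0.15 pos [258.7 595.5 230.2] [-90.    0.1  66.5] F [ 0.2  0.2 -0.2] w 85.6
```

Call:
move_arm(steps="-14 -30 -12 0 -0.03 0; -15 -30 -12 0 -0.03 0; -20 18 -46 0 -0.027 0; -22 17 -45 0 -0.027 0; -23 18 -45 0 -0.027 0", fingers=100)

```text
time_s: 0.78
ee_pos: [375.5, 457.3, 237.4]
orientation: [-89.9, -0.0, 75.7]
contact_force: [1.0, 0.6, 0.1]
gripper_width: 84.9
```

Call:
move_arm(steps="-24 17 -44 0 -0.027 0; -25 18 -44 0 -0.027 0; -26 17 -43 0 -0.026 0; -28 18 -42 0 -0.027 0; -28 17 -41 0 -0.026 0")

```text
time_s: 1.4
ee_pos: [564.2, 281.1, 145.9]
orientation: [-89.8, -0.0, 83.7]
contact_force: [0.9, 0.4, -0.1]
gripper_width: 85.5
```

```bash
python3 - <<'E'
from h import *
im,p=save('wrist','w1'); import pickle; pickle.dump(p,open('w1.pkl','wb'))
plan((560,281,150,82.3))
t=cv2.imread('pics/w1.png');cv2.imwrite('pics/w1.png',cv2.resize(t,(800,600)))
E
```

```text
9 -7 10 0 0.014 -0.008
t 1.45 pos [569.4 271.1 143.4] [-90.    0.4  83.1] F [ 3.9 -5.8 -1.2] w 85.9
```

View pics/w1.png

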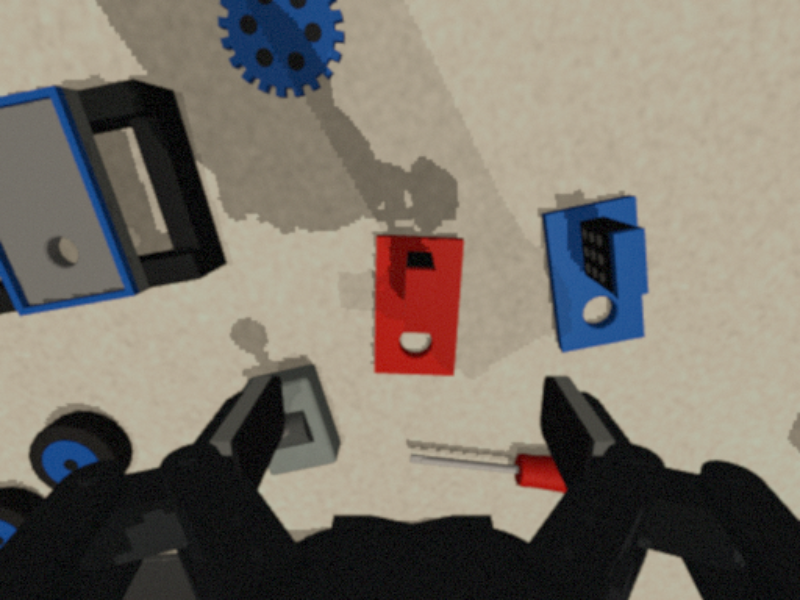

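Call:
move_arm(steps="9 -7 10 0 0.014 -0.008; 0 0 0 0 0 0; 0 0 0 0 0 0")

```text
time_s: 1.82
ee_pos: [559.6, 280.7, 149.4]
orientation: [-89.9, 0.0, 82.1]
contact_force: [0.7, 0.1, -0.0]
gripper_width: 85.5
```

```bash
cat >> h.py <<'E'
def mask(bgr,col):
    h=cv2.cvtColor(bgr,cv2.COLOR_BGR2HSV); H,S,V=cv2.split(h)
    if col=='red': m=((H<8)|(H>172))&(S>150)&(V>50)
    if col=='blue': m=(H>100)&(H<125)&(S>130)&(V>40)
    if col=='green': m=(H>45)&(H<80)&(S>120)
    if col=='orange': m=(H>8)&(H<22)&(S>180)&(V>90)
    return cv2.morphologyEx(m.astype(np.uint8)*255,cv2.MORPH_OPEN,np.ones((3,3)))
def comps(m,amin=150):
    cs,hi=cv2.findContours(m,cv2.RETR_CCOMP,cv2.CHAIN_APPROX_NONE); out=[]
    for i,c in enumerate(cs):
        a=cv2.contourArea(c)
        if a>amin: M=cv2.moments(c); out.append((a,M['m10']/M['m00'],M['m01']/M['m00'],hi[0][i][3]>=0,c))
    return out
E
python3 - <<'E'
from h import *
im,p=save('wrist','w2'); b=im[:,:,::-1].copy(); s=get_state()
print(s['ee_pos'],s['orientation'])
for col in ('red','blue'):
  for a,u,v,h,c in comps(mask(b,col)):
    q=cv2.approxPolyDP(cv2.convexHull(c),4,True)[:,0]
    print(col,a,round(u),round(v),h,'z10',ray(p,u,v,10)[:2].round(1),[tuple(ray(p,*k,10)[:2].round(0)) for k in q] if not h and len(q)<7 else '')
E
```

```text
[559.46012467 281.38375821 149.57319718] [-8.98850501e+01 -1.96404666e-04  8.21649521e+01]
red 433.5 346 301 False z10 [725.2 358.1] [(np.float64(710.0), np.float64(344.0)), (np.float64(712.0), np.float64(365.0)), (np.float64(743.0), np.float64(375.0)), (np.float64(735.0), np.float64(345.0))]
red 4361.0 268 197 False z10 [581.8 282.8] [(np.float64(541.0), np.float64(315.0)), (np.float64(635.0), np.float64(301.0)), (np.float64(628.0), np.float64(249.0)), (np.float64(534.0), np.float64(263.0))]
red 241.5 268 220 True z10 [608.4 278.9] 
red 186.0 269 169 True z10 [552.6 287.5] 
blue 303.5 48 295 False z10 [668.5   8.4] [(np.float64(667.0), np.float64(30.0)), (np.float64(681.0), np.float64(-10.0)), (np.float64(659.0), np.float64(5.0))]
blue 4943.0 381 174 False z10 [573.3 400.9] [(np.float64(527.0), np.float64(423.0)), (np.float64(571.0), np.float64(431.0)), (np.float64(621.0), np.float64(432.0)), (np.float64(625.0), np.float64(379.0)), (np.float64(533.0), np.float64(368.0))]
blue 294.5 382 197 True z10 [598.8 401.7] 
blue 808.0 382 159 True z10 [557.8 402.6] 
blue 1718.5 46 146 False z10 [498.   71.1] [(np.float64(430.0), np.float64(91.0)), (np.float64(554.0), np.float64(101.0)), (np.float64(559.0), np.float64(20.0)), (np.float64(516.0), np.float64(15.0)), (np.float64(432.0), np.float64(52.0))]
blue 3744.5 179 31 False z10 [416.4 225.3]
```

```bash
python3 -c "
from h import *
plan((562.5,285,60,81.8),(562.5,285,22,81.8),step=45)"
```

```text
2 45 -1 -0.001 0.003 0; 2 45 -2 -0.001 0.003 0; 0 38 0 0 0 0
t 1.875 pos [559.5 281.4 149.6] [-89.9  -0.   82.2] F [ 0.4 -0.  -0.5] w 85.2
```

Call:
move_arm(steps="2 45 -1 0 0.003 0; 2 45 -2 0 0.003 0; 0 25 0 0 0 0; 0 12 0 0 0 0; 0 0 0 0 0 0")

```text
time_s: 2.5
ee_pos: [562.5, 294.5, 23.4]
orientation: [-90.2, -0.5, 82.4]
contact_force: [-0.0, 0.1, -0.5]
gripper_width: 85.4
```

Call:
move_arm(steps="0 0 0 0 0 0; 0 0 0 0 0 0; 0 0 0 0 0 0; 0 0 0 0 0 0; 0 0 0 0 0 0", fingers=0)

```text
time_s: 3.12
ee_pos: [565.5, 295.1, 28.2]
orientation: [-90.5, -0.7, 82.4]
contact_force: [0.7, 0.4, -0.8]
gripper_width: 15.5
```

```bash
python3 -c "
from h import *
plan((562,285,140,86),(487,-110,150,93.5))"
```

```text
-3 -37 0 0.003 -0.021 0.004; -3 -37 1 0.003 -0.021 0.004; -4 -38 1 0.003 -0.021 0.004; -50 -1 6 0 -0.016 0; -50 -1 7 0 -0.016 0
-50 -1 7 0 -0.016 0; -49 -1 8 0 -0.017 0; -49 -1 9 0 -0.016 0; -49 -2 10 0 -0.017 0; -49 -1 11 0 -0.016 0
-49 -2 12 0 -0.017 0
t 3.125 pos [565.5 295.1  28.2] [-90.5  -0.7  82.4] F [ 0.7  0.4 -0.8] w 15.5
```

Call:
move_arm(steps="-3 -37 0 0.003 -0.021 0.004; -3 -37 1 0.003 -0.021 0.004; -4 -38 1 0.003 -0.021 0.004; -50 -1 6 0 -0.016 0; -50 -1 7 0 -0.016 0")

```text
time_s: 3.75
ee_pos: [540.5, 190.7, 143.1]
orientation: [-89.8, -0.1, 88.7]
contact_force: [1.3, -0.5, -1.8]
gripper_width: 15.1
```

Call:
move_arm(steps="-50 -1 7 0 -0.016 0; -49 -1 8 0 -0.017 0; -49 -1 9 0 -0.016 0; -49 -2 10 0 -0.017 0; -49 -1 11 0 -0.016 0")

```text
time_s: 4.38
ee_pos: [496.0, -61.6, 147.8]
orientation: [-90.0, -0.3, 93.7]
contact_force: [0.9, -0.7, 0.0]
gripper_width: 15.1
```

Call:
move_arm(steps="-30 0 10 0 0 0; 0 0 0 0 0 0; 0 0 0 0 0 0")

```text
time_s: 4.75
ee_pos: [485.7, -97.6, 147.2]
orientation: [-89.9, -0.3, 93.2]
contact_force: [0.5, 0.4, -2.2]
gripper_width: 15.2
```

```bash
python3 - <<'E'
from h import *
import pickle
im,p=save('wrist','w3'); pickle.dump(p,open('w3.pkl','wb')); s=get_state()
print(s['time_s'],s['ee_pos'],s['orientation'],s['gripper_width'])
cv2.imwrite('pics/w3b.png',cv2.resize(cv2.imread('pics/w3.png'),(800,600)))
E
```

```text
4.8 [485.58399288 -97.65989233 147.1199025 ] [-89.91758543  -0.23532352  93.23598809] 15.06818830633545
```

View pics/w3b.png

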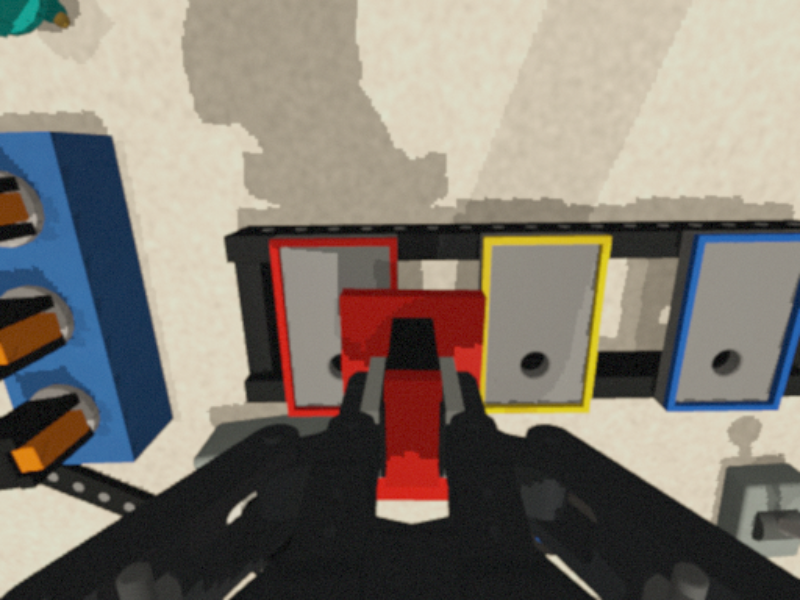

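```bash
python3 - <<'E'
from h import *
import pickle
p=pickle.load(open('w3.pkl','rb'))
r=lambda u,v,z: ray(p,u/1.5625,v/1.5625,z)[:2].round(1)
for n,pts,z in [('red',[(272,238),(398,238),(290,415)],55),('yel',[(483,237),(612,236),(590,411),(483,411)],55),('blu',[(697,235),(667,410)],55),('holes',[(536,363),(726,361)],50)]:
    print(n,[r(*a,z) for a in pts])
print('rear bottom z119',r(341,290,119),r(486,291,119),'top z129',r(341,298,129),r(486,298,129))
print(camera_params('wrist')['t']-p['t'])
im=cv2.imread('pics/w3.png'); cv2.imwrite('pics/w3c.png',cv2.resize(im[140:270,170:390],(800,473),interpolation=cv2.INTER_CUBIC))
E
```

```text
red [array([ 455.9, -173.1]), array([ 452.2, -106. ]), array([ 564. , -166.3])]
yel [array([449.1, -60.6]), array([444.8,   8.2]), array([551.5,  15.4]), array([555. , -49.5])]
blu [array([441.7,  53.6]), array([548.4,  62.1])]
holes [array([523.7, -20.2]), array([516.3,  93.2])]
rear bottom z119 [ 462.8 -126.8] [460.  -68.4] top z129 [ 462.9 -125.4] [459.8 -70.1]
[0.38925708 0.18313615 0.1422588 ]
```

View pics/w3c.png

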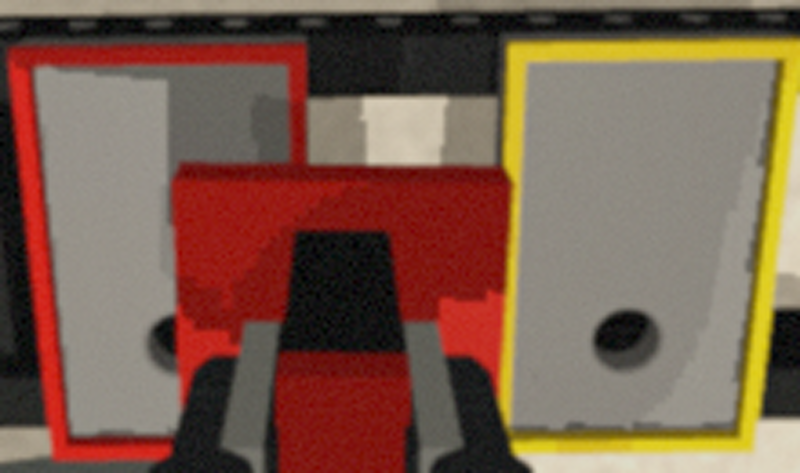

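```bash
python3 -c "
from h import *
plan((483.3,-139.2,110,93.7),(483.3,-139.2,90,93.7),step=18)"
```

```text
-10.4 9.2 1.1 0 -0.002 0.001; -10.4 9.3 1.2 0 -0.002 0.001; -10.3 9.3 1.2 -0.001 -0.002 0.001; -10.3 9.2 1.2 0 -0.002 0.001; 0 10 0 0 0 0
0 10 0 0 0 0
t 4.8 pos [485.6 -97.7 147.1] [-89.9  -0.2  93.2] F [-0.6  0.4 -1.5] w 15.1
```

Call:
move_arm(steps="-10.4 9.2 1.1 0 -0.002 0.001; -10.4 9.3 1.2 0 -0.002 0.001; -10.3 9.3 1.2 0 -0.002 0.001; -5 9.2 1.2 0 -0.002 0.001; 0 0 0 0 0 0")

```text
time_s: 5.42
ee_pos: [483.0, -133.4, 106.1]
orientation: [-89.8, -0.0, 94.0]
contact_force: [-0.6, -0.2, -1.4]
gripper_width: 15.3
```

```bash
python3 -c "
from h import *
plan((483.3,-139.2,92,93.7),step=10)"
```

```text
-2.9 7.1 0 -0.002 0.003 0; -2.9 7 0.1 -0.002 0.003 0
t 5.425 pos [ 483.  -133.4  106.1] [-89.8  -0.   94. ] F [-0.6 -0.2 -1.4] w 15.3
```

Call:
move_arm(steps="-3 7 0 -0.002 0.003 0; -2.5 6 0 -0.002 0.003 0; 0 0 0 0 0 0; 0 0 0 0 0 0")

```text
time_s: 5.92
ee_pos: [484.1, -138.6, 92.5]
orientation: [-90.1, -0.0, 93.7]
contact_force: [0.7, -0.2, -2.0]
gripper_width: 14.9
```

```bash
python3 - <<'E'
from h import *
import pickle
im,p=save('wrist','w4'); pickle.dump(p,open('w4.pkl','wb'))
plan((483.3,-139.2,90,93.7),step=10)
im=cv2.imread('pics/w4.png'); cv2.imwrite('pics/w4c.png',cv2.resize(im[130:280,165:365],(800,600),interpolation=cv2.INTER_CUBIC))
E
```

```text
-0.5 2.6 0.8 0.002 0.001 0.001
t 5.975 pos [ 484.1 -138.6   92.6] [-90.1  -0.   93.7] F [ 0.3 -0.3 -1.1] w 15.2
```

View pics/w4c.png

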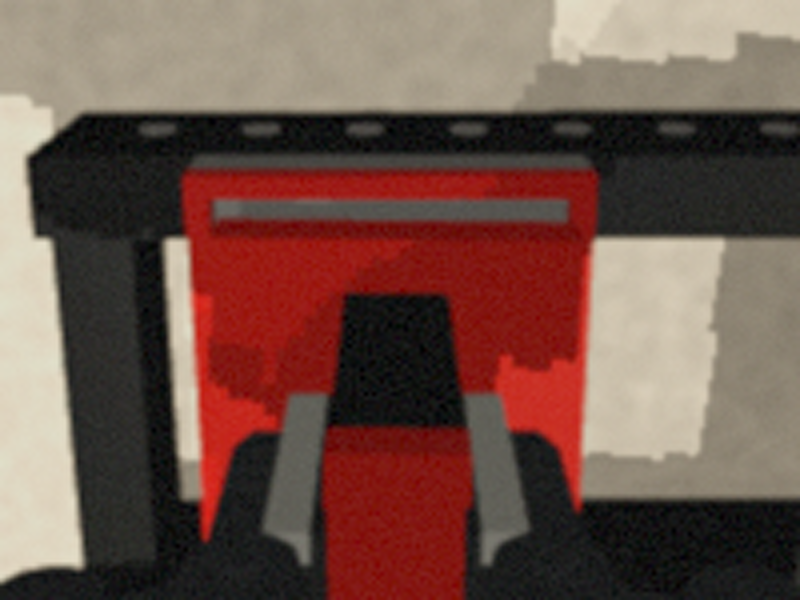

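```bash
python3 - <<'E'
from h import *
import pickle
p=pickle.load(open('w4.pkl','rb'))
r=lambda u,v,z: ray(p,165+u/4,130+v/4,z)[:2].round(1)
print('outer',r(185,170,55),r(598,172,55),'inner',r(213,201,55),r(568,200,55))
for z in (62,64.5,67): print('plate rear bottom',z,r(390,220,z),'top',r(390,238,z+10))
# predicted plate corners for module centre 23.9 ahead of TCP
s=get_state()
for a in (22,23.9):
  c=off(*s['ee_pos'][:2],3.7,a)
  for b in(-28,28):
    for z in (64.5,74.5):
      u,v=proj(p,[*off(*c,3.7,-48,b),z]); print(a,b,z,round((u-165)*4),round((v-130)*4))
im=cv2.imread('pics/w4.png'); print([tuple(im[130+k//4,165+390//4]) for k in range(192,260,4)])
E
```

```text
outer [ 455.9 -174.3] [ 451.9 -106.8] inner [ 460.9 -169.6] [ 456.9 -111.2]
plate rear bottom 62 [ 460.1 -140.4] top [ 459.9 -140.4]
plate rear bottom 64.5 [ 459.4 -140.4] top [ 459.1 -140.4]
plate rear bottom 67 [ 458.6 -140.5] top [ 458.3 -140.5]
22 -28 64.5 213 212
22 -28 74.5 203 232
22 28 64.5 570 213
22 28 74.5 580 232
23.9 -28 64.5 213 224
23.9 -28 74.5 203 244
23.9 28 64.5 569 224
23.9 28 74.5 579 244
[(np.uint8(26), np.uint8(30), np.uint8(161)), (np.uint8(45), np.uint8(49), np.uint8(151)), (np.uint8(70), np.uint8(76), np.uint8(105)), (np.uint8(80), np.uint8(83), np.uint8(86)), (np.uint8(80), np.uint8(85), np.uint8(88)), (np.uint8(75), np.uint8(82), np.uint8(83)), (np.uint8(72), np.uint8(77), np.uint8(91)), (np.uint8(35), np.uint8(38), np.uint8(105)), (np.uint8(5), np.uint8(13), np.uint8(108)), (np.uint8(7), np.uint8(13), np.uint8(108)), (np.uint8(18), np.uint8(26), np.uint8(110)), (np.uint8(12), np.uint8(13), np.uint8(120)), (np.uint8(18), np.uint8(22), np.uint8(150)), (np.uint8(25), np.uint8(32), np.uint8(157)), (np.uint8(20), np.uint8(29), np.uint8(156)), (np.uint8(20), np.uint8(30), np.uint8(155)), (np.uint8(14), np.uint8(28), np.uint8(154))]
```

Call:
move_arm(steps="0 4 -1.4 0.001 0 0; 0 4 0 0 0 0; 0 3 0 0 0 0; 0 0 0 0 0 0")

```text
time_s: 6.48
ee_pos: [486.1, -138.1, 81.2]
orientation: [-90.1, -0.0, 93.8]
contact_force: [-0.3, -0.3, -1.2]
gripper_width: 15.2
```

```bash
python3 -c "
from h import *
plan((485.5,-138.8,77,93.7),step=5)"
```

```text
-0.6 4.2 0.6 0.002 0.001 0.001
t 6.475 pos [ 486.1 -138.1   81.2] [-90.1  -0.   93.8] F [-0.3 -0.3 -1.2] w 15.2
```

Call:
move_arm(steps="-0.5 3 0.5 0.002 0 0; 0 2 0 0 0 0; 0 0 0 0 0 0")

```text
time_s: 6.85
ee_pos: [486.1, -139.1, 78.4]
orientation: [-90.0, -0.1, 93.7]
contact_force: [-0.3, 0.3, -0.5]
gripper_width: 15.2
```

Call:
move_arm(steps="0 2 0 0 0 0; 0 0 0 0 0 0")

```text
time_s: 7.1
ee_pos: [486.4, -139.3, 78.2]
orientation: [-90.0, -0.2, 93.7]
contact_force: [-0.0, 0.6, -0.5]
gripper_width: 15.2
```

Call:
move_arm(steps="0 0 0 0 0 0; 0 0 0 0 0 0; 0 0 0 0 0 0; 0 -30 0 0 0 0; 0 -45 0 0 0 0", fingers=100)

```text
time_s: 7.72
ee_pos: [483.1, -138.8, 150.2]
orientation: [-89.4, -0.2, 93.7]
contact_force: [0.9, 0.8, -0.1]
gripper_width: 85.6
```

```bash
python3 - <<'E'
from h import *
plan((553,398,150,94.8))
E
```

```text
53 0 -10 -0.001 -0.002 0; 53 0 -11 -0.001 -0.002 0; 53 0 -11 -0.001 -0.002 0; 53 0 -11 -0.001 -0.002 0.001; 53 0 -11 -0.001 -0.002 0
53 0 -11 -0.001 -0.002 0.001; 53 0 -11 -0.001 -0.002 0; 53 0 -11 -0.001 -0.002 0.001; 53 0 -11 -0.001 -0.001 0; 53 1 -11 -0.001 -0.002 0.001
t 7.725 pos [ 483.1 -138.8  150.2] [-89.4  -0.2  93.7] F [ 0.9  0.8 -0.1] w 85.6
```

Call:
move_arm(steps="53 0 -10 -0.001 -0.002 0; 53 0 -11 -0.001 -0.002 0; 53 0 -11 -0.001 -0.002 0; 53 0 -11 -0.001 -0.002 0; 53 0 -11 -0.001 -0.002 0")

```text
time_s: 8.35
ee_pos: [526.1, 128.6, 155.9]
orientation: [-90.5, -0.0, 93.4]
contact_force: [0.7, 0.0, 0.5]
gripper_width: 85.5
```

Call:
move_arm(steps="53 0 -11 -0.001 -0.002 0; 53 0 -11 -0.001 -0.002 0; 53 0 -11 -0.001 -0.002 0; 40 0 -9 -0.001 -0.001 0; 0 0 0 0 0 0")

```text
time_s: 8.98
ee_pos: [553.9, 344.1, 155.0]
orientation: [-90.8, -0.2, 94.4]
contact_force: [-0.2, -0.5, -0.4]
gripper_width: 85.5
```

```bash
python3 - <<'E'
from h import *
plan((553,398,150,94.8))
E
```

```text
54 5 -3 0.013 -0.007 0.004
t 8.975 pos [553.9 344.1 155. ] [-90.8  -0.2  94.4] F [-0.2 -0.5 -0.4] w 85.5
```

Call:
move_arm(steps="30 5 -1 0.013 -0.007 0.004; 22 0 -1 0 0 0; 0 0 0 0 0 0; 0 0 0 0 0 0")

```text
time_s: 9.48
ee_pos: [553.0, 391.5, 148.7]
orientation: [-89.9, 0.4, 94.5]
contact_force: [0.2, 0.2, 0.5]
gripper_width: 85.4
```

```bash
python3 - <<'E'
from h import *
im,p=save('wrist','w5'); b=im[:,:,::-1].copy(); s=get_state()
print(s['ee_pos'],s['orientation'])
for a,u,v,h,c in comps(mask(b,'blue')):
    q=cv2.approxPolyDP(cv2.convexHull(c),3,True)[:,0]
    print(a,round(u),round(v),h,'z10',ray(p,u,v,10)[:2].round(1),[ray(p,*k,10)[:2].round(1).tolist() for k in q] if not h and len(q)<9 else '')
E
```

```text
[552.96854722 391.63433433 148.78108065] [-89.92291524   0.34802595  94.48770276]
4319.5 271 196 False z10 [573.3 400.8] [[526.6, 422.6], [620.7, 432.3], [626.3, 379.7], [531.9, 369.8]]
245.0 271 220 True z10 [600.4 403.4] 
195.5 271 169 True z10 [544.  397.8] 
6158.0 492 130 False z10 [487.8 608.8] [[379.8, 588.1], [569.2, 655.7], [545.6, 589.7]]
2846.0 91 21 False z10 [423.9 228.4] [[431.6, 257.8], [444.9, 242.5], [446.6, 220.8], [435.2, 200.9], [414.8, 192.5], [409.9, 197.5], [405.4, 256.2], [410.2, 261.9]]
```

Call:
move_arm(steps="3 42 -1 0 -0.013 0; 3 42 -1 0 -0.013 0; 0 20 0 0 0 0; 0 10 0 0 0 0; 0 0 0 0 0 0")

```text
time_s: 10.15
ee_pos: [560.1, 391.6, 36.3]
orientation: [-90.3, 0.4, 95.5]
contact_force: [-0.4, -0.0, -0.3]
gripper_width: 85.3
```

```bash
python3 -c "
from h import *
plan((554.5,398.8,27,96),step=12)"
```

```text
3.9 4.6 2.5 0.003 -0.004 -0.003; 3.8 4.7 2.4 0.003 -0.005 -0.003
t 10.15 pos [560.1 391.6  36.3] [-90.3   0.4  95.5] F [-0.4 -0.  -0.3] w 85.3
```

Call:
move_arm(steps="4 4.5 2.5 0.003 -0.004 -0.003; 4 4.5 2.5 0.003 -0.004 -0.003; 0 0 0 0 0 0; 0 0 0 0 0 0")

```text
time_s: 10.65
ee_pos: [556.4, 401.9, 31.0]
orientation: [-90.3, -0.3, 96.0]
contact_force: [0.3, 0.4, -0.1]
gripper_width: 85.6
```

```bash
python3 -c "
from h import *
plan((554.5,398.8,27,96),step=12)"
```

```text
-2.9 3.9 2.2 0.005 0 0.004
t 10.65 pos [556.4 401.9  31. ] [-90.3  -0.3  96. ] F [ 0.3  0.4 -0.1] w 85.6
```

Call:
move_arm(steps="-2.9 3.9 2.2 0.005 0 0.004; 0 0 0 0 0 0")

```text
time_s: 10.9
ee_pos: [554.5, 398.6, 27.1]
orientation: [-90.0, -0.0, 96.0]
contact_force: [-0.6, -0.1, -0.3]
gripper_width: 85.3
```

Call:
move_arm(steps="0 0 0 0 0 0; 0 0 0 0 0 0; 0 0 0 0 0 0; 0 0 0 0 0 0; 0 0 0 0 0 0", fingers=0)

```text
time_s: 11.52
ee_pos: [554.8, 398.5, 27.2]
orientation: [-90.0, -0.0, 96.0]
contact_force: [0.2, 0.4, -1.2]
gripper_width: 15.0
```

```bash
python3 -c "
from h import *
s=get_state()['ee_pos']
c=off(508.9-14.9-.5,-137+229.5,3.7,-24);print(c)
plan((s[0],s[1],140,95),(*c,130,93.7))"
```

```text
[469.55002516  90.9512246 ]
0 -38 0 0 0.006 0; 0 -37 0 0 0.006 0; 0 -38 0 0 0.005 0; -50 2 19 0 0.004 0; -50 2 18 0 0.004 0
-50 2 18 0 0.004 0; -50 1 18 0 0.004 0; -50 2 18 0 0.004 0; -50 1 18 0 0.003 0
t 11.525 pos [554.8 398.5  27.2] [-90.  -0.  96.] F [ 0.2  0.4 -1.2] w 15.0
```

Call:
move_arm(steps="0 -38 0 0 0.006 0; 0 -37 0 0 0.006 0; 0 -38 0 0 0.005 0; -50 2 19 0 0.004 0; -50 2 18 0 0.004 0")

```text
time_s: 12.15
ee_pos: [523.9, 299.0, 137.5]
orientation: [-89.9, -0.1, 95.0]
contact_force: [0.5, -1.1, -1.3]
gripper_width: 15.0
```

Call:
move_arm(steps="-50 2 18 0 0.004 0; -50 1 18 0 0.004 0; -40 2 15 0 0.004 0; -20 0 8 0 0.003 0; 0 0 0 0 0 0")

```text
time_s: 12.78
ee_pos: [474.7, 125.0, 131.7]
orientation: [-89.8, -0.0, 93.8]
contact_force: [1.6, -0.2, -1.4]
gripper_width: 15.1
```

```bash
python3 -c "
from h import *
plan((470.5,90.2,110,93.7),(470.5,90.2,92,93.7),step=18)"
```

```text
-11.5 7.2 2.1 -0.001 0 0; -11.5 7.2 2.2 -0.001 0.001 0; -11.4 7.3 2.1 -0.001 0 0; 0 18 0 0 0 0
t 12.775 pos [474.7 125.  131.7] [-89.8  -0.   93.8] F [ 1.6 -0.2 -1.4] w 15.1
```

Call:
move_arm(steps="-11.5 7 2.1 -0.001 0 0; -11.5 7 2.1 -0.001 0 0; -6 7 1 -0.001 0 0; 0 8 0 0 0 0; 0 0 0 0 0 0")

```text
time_s: 13.4
ee_pos: [472.9, 99.7, 100.4]
orientation: [-90.1, -0.1, 94.2]
contact_force: [0.2, -0.1, -1.1]
gripper_width: 15.1
```

```bash
python3 -c "
from h import *
plan((470.5,90.2,91,93.7),step=12)"
```

```text
-4.6 4.7 1.6 0.001 0.005 0.001; -4.7 4.7 1.5 0 0.004 0.001
t 13.4 pos [472.9  99.7 100.4] [-90.1  -0.1  94.2] F [ 0.2 -0.1 -1.1] w 15.1
```

Call:
move_arm(steps="-4.6 4.7 1.6 0 0.005 0; -4.6 4.5 1 0 0.004 0; 0 0 0 0 0 0; 0 0 0 0 0 0")

```text
time_s: 13.9
ee_pos: [471.3, 90.4, 90.8]
orientation: [-90.1, -0.2, 93.7]
contact_force: [-0.5, 0.4, -2.0]
gripper_width: 15.0
```

```bash
python3 - <<'E'
from h import *
import pickle
im,p=save('wrist','w6'); pickle.dump(p,open('w6.pkl','wb'))
plan((471,90.2,90,93.7),step=10)
im=cv2.imread('pics/w6.png'); cv2.imwrite('pics/w6c.png',cv2.resize(im[130:280,165:365],(800,600),interpolation=cv2.INTER_CUBIC))
E
```

```text
-0.1 0.8 0.3 0.002 0.001 0.003
t 13.95 pos [471.3  90.3  90.8] [-90.1  -0.1  93.7] F [-0.6  0.3 -0.8] w 15.2
```

View pics/w6c.png

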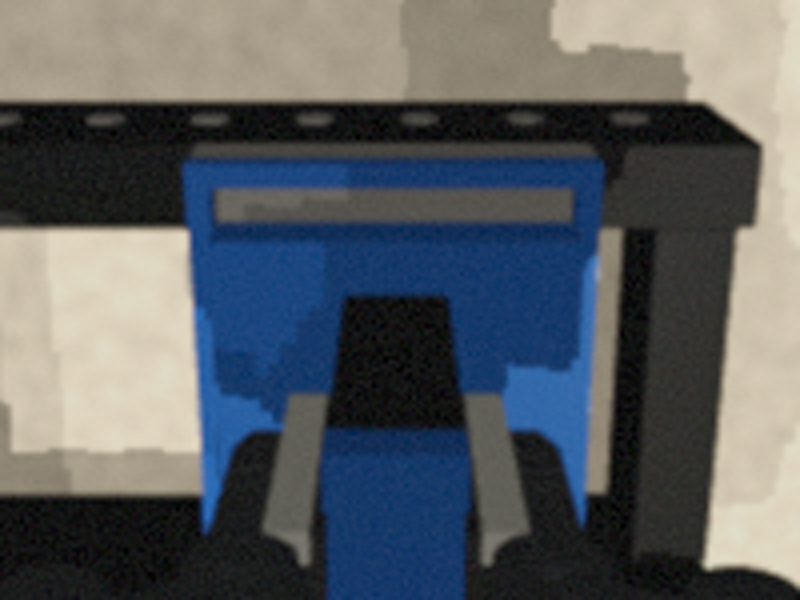

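```bash
python3 - <<'E'
from h import *
import pickle
p=pickle.load(open('w6.pkl','rb'))
r=lambda u,v,z: ray(p,165+u/4,130+v/4,z)[:2].round(1)
print('outer',r(183,158,55),r(603,159,55),'inner',r(214,188,55),r(575,188,55))
print('plate rear bottom',r(394,222,63.6),'top',r(394,240,73.6))
E
```

```text
outer [440.7  54.7] [436.5 122.5] inner [445.4  59.8] [441.6 118.5]
plate rear bottom [446.6  89.3] top [446.3  89.2]
```

Call:
move_arm(steps="0 4 0.8 0.002 0.001 0.002; 0 4 0 0 0 0; 0 4 0 0 0 0; 0 2 0 0 0 0; 0 0 0 0 0 0")

```text
time_s: 14.58
ee_pos: [470.9, 90.8, 77.1]
orientation: [-90.0, -0.1, 93.7]
contact_force: [0.3, -0.6, -1.4]
gripper_width: 15.2
```

```bash
python3 -c "
from h import *
plan((470.5,90.3,76.5,93.7),step=5)"
```

```text
-0.5 0.6 0.5 0 0 0.001
t 14.575 pos [470.9  90.8  77.1] [-90.   -0.1  93.7] F [ 0.3 -0.6 -1.4] w 15.2
```

Call:
move_arm(steps="0 0 0 0 0 0; 0 0 0 0 0 0; 0 0 0 0 0 0; 0 -30 0 0 0 0; 0 -45 0 0 0 0", fingers=100)

```text
time_s: 15.2
ee_pos: [468.0, 90.1, 150.1]
orientation: [-89.6, 0.1, 93.7]
contact_force: [-0.2, 0.9, -0.7]
gripper_width: 85.4
```

```bash
python3 - <<'E'
from h import *
plan((480,90,180,60),(507,-308,200,-86))
E
```

```text
0 -7 -3 -0.002 0.147 -0.001; 0 -8 -3 -0.002 0.147 -0.001; 1 -7 -3 -0.001 0.147 -0.001; 1 -8 -3 -0.002 0.148 -0.001; -22 -1 -15 0 0.17 0
-19 -1 -18 0 0.17 0; -16 -1 -21 0 0.17 0; -12 -1 -24 0 0.17 0; -8 -1 -25 0 0.17 0; -3 -2 -26 0 0.17 0
1 -1 -27 0 0.17 0; 6 -2 -26 0 0.17 0; 10 -1 -25 0 0.17 0; 14 -2 -23 0 0.17 0; 17 -1 -20 0 0.17 0
21 -2 -17 0 0.169 0; 23 -1 -13 0 0.17 0; 25 -2 -9 0 0.169 0; 26 -1 -5 0 0.17 0
t 15.2 pos [468.   90.1 150.1] [-89.6   0.1  93.7] F [-0.2  0.9 -0.7] w 85.4
```

Call:
move_arm(steps="0 -7 -3 -0.002 0.147 0; 0 -8 -3 -0.002 0.147 0; 1 -7 -3 0 0.147 0; 1 -8 -3 0 0.148 0; -22 -1 -15 0 0.17 0")

```text
time_s: 15.82
ee_pos: [485.6, 66.5, 186.8]
orientation: [-90.2, -0.4, 49.1]
contact_force: [0.2, -1.0, 0.5]
gripper_width: 85.0
```

Call:
move_arm(steps="-19 -1 -18 0 0.17 0; -16 -1 -21 0 0.17 0; -12 -1 -24 0 0.17 0; -8 -1 -25 0 0.17 0; -3 -2 -26 0 0.17 0")

```text
time_s: 16.45
ee_pos: [490.2, -68.6, 192.9]
orientation: [-89.8, -0.5, -1.1]
contact_force: [-0.0, -0.1, -0.5]
gripper_width: 85.3
```

Call:
move_arm(steps="1 -1 -27 0 0.17 0; 6 -2 -26 0 0.17 0; 10 -1 -25 0 0.17 0; 14 -2 -23 0 0.17 0; 17 -1 -20 0 0.17 0")

```text
time_s: 17.08
ee_pos: [491.0, -206.5, 199.9]
orientation: [-89.4, -0.2, -51.5]
contact_force: [-0.3, 0.2, -0.4]
gripper_width: 85.5
```

```bash
python3 - <<'E'
from h import *
plan((507,-308,200,-86))
E
```

```text
22 0 -13 -0.003 0.151 0; 24 0 -9 -0.003 0.151 0; 25 0 -5 -0.002 0.15 0; 26 0 -2 -0.003 0.151 0
t 17.075 pos [ 491.  -206.5  199.9] [-89.4  -0.2 -51.5] F [-0.3  0.2 -0.4] w 85.5
```

Call:
move_arm(steps="22 0 -13 -0.003 0.151 0; 24 0 -9 -0.003 0.151 0; 25 0 -5 -0.002 0.15 0; 13 0 -2 0 0.151 0; 0 0 0 0 0 0")

```text
time_s: 17.7
ee_pos: [502.7, -300.5, 199.8]
orientation: [-89.8, -0.1, -87.3]
contact_force: [-0.5, -0.4, -0.5]
gripper_width: 85.5
```

Call:
move_arm(steps="0 0 0 0 0 0; 0 0 0 0 0 0")

```text
time_s: 17.95
ee_pos: [502.8, -298.7, 199.4]
orientation: [-89.9, 0.0, -87.0]
contact_force: [0.3, -0.1, -0.1]
gripper_width: 85.2
```

```bash
python3 - <<'E'
from h import *
import pickle
im,p=save('wrist','w7'); pickle.dump(p,open('w7.pkl','wb'))
plan((507,-308,200,-86))
im=cv2.imread('pics/w7.png'); cv2.imwrite('pics/w7b.png',cv2.resize(im,(800,600),interpolation=cv2.INTER_CUBIC))
E
```

```text
10 -1 4 -0.002 -0.017 0
t 18.0 pos [ 502.9 -298.5  199.3] [-89.9   0.  -87. ] F [-0.2  0.8  0.4] w 85.4
```

View pics/w7b.png

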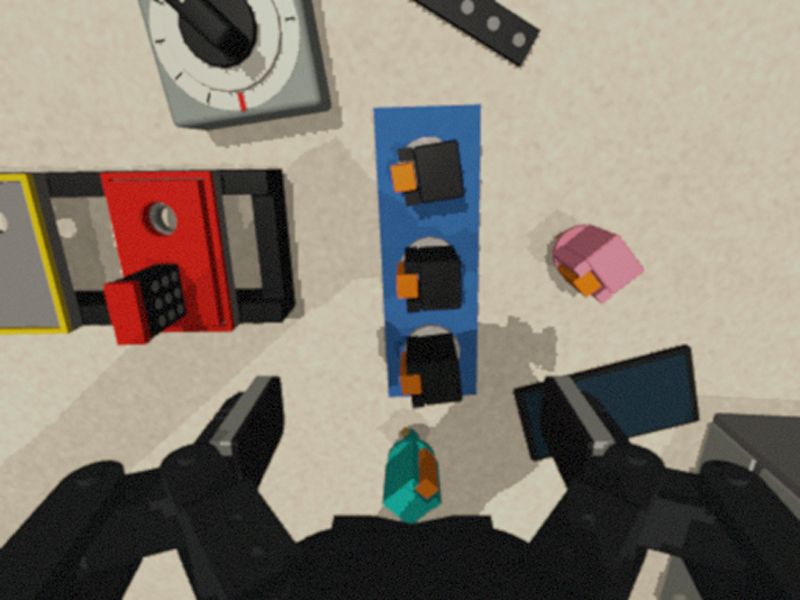

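```bash
python3 - <<'E'
import cv2,numpy as np
im=cv2.imread('pics/w7.png')
a=cv2.convertScaleAbs(im[60:268,235:312],alpha=2.0,beta=15)
a=cv2.rotate(a,cv2.ROTATE_90_CLOCKWISE)   # (u,v)->(X=207-(v-60), Y=u-235)
cv2.imwrite('pics/w7c.png',cv2.resize(a,(800,296),interpolation=cv2.INTER_CUBIC))
E
```

```text
(no output)
```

View pics/w7c.png

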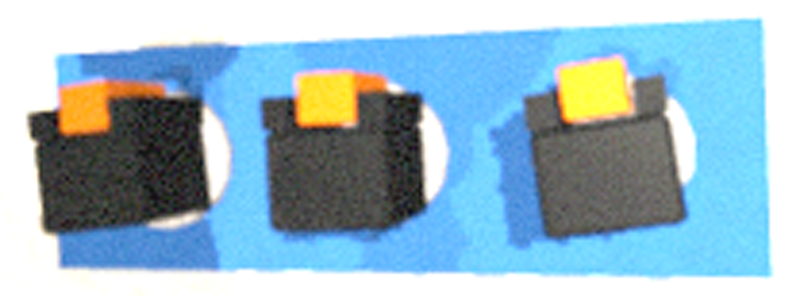

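```bash
python3 - <<'E'
from h import *
import pickle
p=pickle.load(open('w7.pkl','rb'))
def r(X,Y,z): return ray(p,235+Y/3.846,60+207-X/3.846,z)[:2].round(1)
for n,ps in dict(A=[(531,133),(668,117),(687,217),(545,237)],B=[(270,130),(387,128),(390,230),(272,230)],C=[(40,142),(140,132),(150,225),(48,232)]).items():
    P=np.array([r(a,b,101) for a,b in ps]);print(n,P.tolist(),P.mean(0), 'yaw',np.degrees(np.arctan2(*( (P[1]-P[0]+P[2]-P[3])[::-1]))),'yawy',np.degrees(np.arctan2((P[3]-P[0])[0]+(P[2]-P[1])[0],-((P[3]-P[0])[1]+(P[2]-P[1])[1]))))
print('strip',r(525,95,101),r(662,78,101),r(262,98,101),r(420,95,101))
for n,a in [('A',(595,90)),('B',(327,98)),('C',(85,108))]: print('btn',n,r(*a,98))
u=lambda a,b,z: ray(p,a/1.5625,b/1.5625,z)[:2].round(1)
print('red plate hole',u(162,218,60),'through',u(165,219,50),'knob',u(217,28,80),'tick',u(242,102,45),'bar',u(178,0,89),u(238,47,89))
print('rack corners',u(375,108,50),u(480,104,50))
E
```

```text
A [[557.0, -300.6], [585.0, -295.6], [589.9, -316.2], [561.2, -322.9]] [ 573.275 -308.825] yaw 11.659292653523002 yawy 11.976132444203406
B [[497.0, -303.4], [525.0, -301.3], [526.9, -324.3], [498.7, -326.7]] [ 511.9   -313.925] yaw 4.577973295220293 yawy 4.446018126663553
C [[436.2, -310.0], [463.6, -305.9], [467.5, -328.2], [439.7, -332.3]] [ 451.75 -319.1 ] yaw 8.449538261193036 yawy 9.420652557544601
strip [ 555.3 -292.4] [ 583.4 -287.5] [ 494.6 -296.1] [ 532.1 -293.5]
btn A [ 569.8 -290.6]
btn B [ 509.6 -295.3]
btn C [ 446.7 -300.9]
red plate hole [ 534.1 -138.4] through [ 531.9 -134.8] knob [ 638.1 -189.5] tick [ 606.1 -187.8] bar [ 647.4 -174.8] [ 628.1 -203.1]
rack corners [ 606.5 -270.4] [ 612.1 -334.2]
```

```bash
python3 - <<'E'
from h import *
import pickle
p=pickle.load(open('w7.pkl','rb'))
def r(X,Y,z): return ray(p,235+Y/3.846,60+207-X/3.846,z)[:2].round(1)
for n,a in dict(A=(697,148),B=(448,152),C=(231,157)).items(): print(n,'collar +x edge',r(*a,56),r(*a,50))
print('B right base of head', r(422,140,56), r(388,165,101))
print(-np.array(p['R']).T@p['t'])
im=cv2.imread('pics/w7.png')
print('hole clear')
E
```

```text
A collar +x edge [ 593.  -303.1] [ 593.3 -303.3]
B collar +x edge [ 531.4 -308. ] [ 530.3 -308.3]
C collar +x edge [ 470.3 -313.4] [ 467.9 -313.8]
B right base of head [ 524.2 -305.3] [ 525.6 -309.7]
[ 580.62036232 -294.25289392  342.34781773]
hole clear
```

```bash
python3 -c "
from h import *
plan((511.5,-310.5,140,-85.5),(511.5,-310.5,85,-85.5),step=30)"
```

```text
4 20 3 -0.001 -0.009 0; 4 20 2 -0.001 -0.009 0; 5 19 3 0 -0.008 0; 0 28 0 0 0 0; 0 27 0 0 0 0
t 18.0 pos [ 502.9 -298.5  199.3] [-89.9   0.  -87. ] F [-0.2  0.8  0.4] w 85.4
```

Call:
move_arm(steps="4 20 3 0 -0.009 0; 4 20 3 0 -0.009 0; 5 19 2 0 -0.008 0; 0 25 0 0 0 0; 0 10 0 0 0 0")

```text
time_s: 18.62
ee_pos: [512.4, -310.2, 97.5]
orientation: [-90.0, 0.1, -85.2]
contact_force: [-0.4, 0.5, -0.4]
gripper_width: 85.5
```

Call:
move_arm(steps="0 0 0 0 0 0; 0 0 0 0 0 0")

```text
time_s: 18.88
ee_pos: [511.8, -310.6, 96.4]
orientation: [-90.1, 0.1, -85.2]
contact_force: [0.1, 0.4, 0.1]
gripper_width: 85.3
```

```bash
python3 -c "
from h import *
plan((511.5,-310.5,64,-85.5),step=12)"
```

```text
0 10.8 -0.1 0 0.002 -0.001; 0 10.8 -0.1 0.001 0.001 -0.001; -0.1 10.8 0 0 0.002 0
t 18.875 pos [ 511.8 -310.6   96.4] [-90.1   0.1 -85.2] F [0.1 0.4 0.1] w 85.3
```

Call:
move_arm(steps="0 10.8 0 0 0.002 0; 0 10.8 0 0 0.002 0; 0 9.5 0 0 0 0; 0 0 0 0 0 0; 0 0 0 0 0 0")

```text
time_s: 19.5
ee_pos: [513.0, -311.0, 64.7]
orientation: [-89.9, 0.1, -85.4]
contact_force: [0.5, 0.2, -0.4]
gripper_width: 85.5
```

Call:
move_arm(steps="0 0 0 0 0 0; 0 0 0 0 0 0; 0 0 0 0 0 0; 0 0 0 0 0 0; 0 0 0 0 0 0", fingers=0)

```text
time_s: 20.12
ee_pos: [514.1, -312.2, 66.2]
orientation: [-89.7, -0.1, -85.4]
contact_force: [-0.7, -0.2, -0.5]
gripper_width: 31.0
```

```bash
python3 -c "
from h import *
s=get_state()['ee_pos']
plan((s[0],s[1],165,-86),(531.5,-140,165,-86.3),step=50)"
```

```text
0 -49 0 -0.002 0.005 0.001; 0 -50 0 -0.002 0.005 0; -43 0 7 0 0.001 0; -43 0 8 0 0.001 0; -42 0 7 0 0.002 0
-43 0 7 0 0.001 0
t 20.125 pos [ 514.1 -312.2   66.2] [-89.7  -0.1 -85.4] F [-0.7 -0.2 -0.5] w 31.0
```

Call:
move_arm(steps="0 -45 0 -0.002 0.005 0; 0 -50 0 -0.002 0.005 0; -43 0 7 0 0 0; -43 0 8 0 0 0; -42 0 6 0 0 0")

```text
time_s: 20.75
ee_pos: [523.0, -183.6, 161.9]
orientation: [-90.2, -0.0, -86.6]
contact_force: [0.3, 0.1, -1.8]
gripper_width: 31.3
```

Call:
move_arm(steps="-20 10 0 0 0 0; 0 10 0 0 0 0; 0 0 0 0 0 0; 0 0 0 0 0 0")

```text
time_s: 21.25
ee_pos: [519.7, -162.6, 138.6]
orientation: [-90.5, -0.1, -86.5]
contact_force: [-1.0, -0.2, -1.1]
gripper_width: 31.3
```

```bash
python3 -c "
from h import *
plan((531.5,-140,130,-86.3),step=18)"
```

```text
-10.9 4.2 6.6 0.004 -0.002 0; -10.9 4.3 6.6 0.004 -0.001 0.001
t 21.25 pos [ 519.7 -162.6  138.6] [-90.5  -0.1 -86.5] F [-1.  -0.2 -1.1] w 31.3
```

Call:
move_arm(steps="-10.9 4 6.6 0.004 -0.002 0; -10.9 4 6.6 0.004 0 0; 0 0 0 0 0 0; 0 0 0 0 0 0")

```text
time_s: 21.75
ee_pos: [532.8, -141.1, 130.4]
orientation: [-89.9, -0.1, -86.6]
contact_force: [-0.3, 0.0, -1.3]
gripper_width: 30.9
```

```bash
python3 - <<'E'
from h import *
import pickle
im,p=save('wrist','w8'); pickle.dump(p,open('w8.pkl','wb'))
plan((531.5,-136,130,-86.3),step=18)
im=cv2.imread('pics/w8.png'); cv2.imwrite('pics/w8b.png',cv2.resize(cv2.convertScaleAbs(im[110:290,140:380],alpha=1.5,beta=10),(800,600),interpolation=cv2.INTER_CUBIC))
E
```

```text
-4.9 0.4 -1.1 -0.002 -0.005 0.002
t 21.8 pos [ 532.9 -140.8  130.4] [-89.9  -0.1 -86.6] F [-1.1  0.1 -1.5] w 31.1
```

View pics/w8b.png

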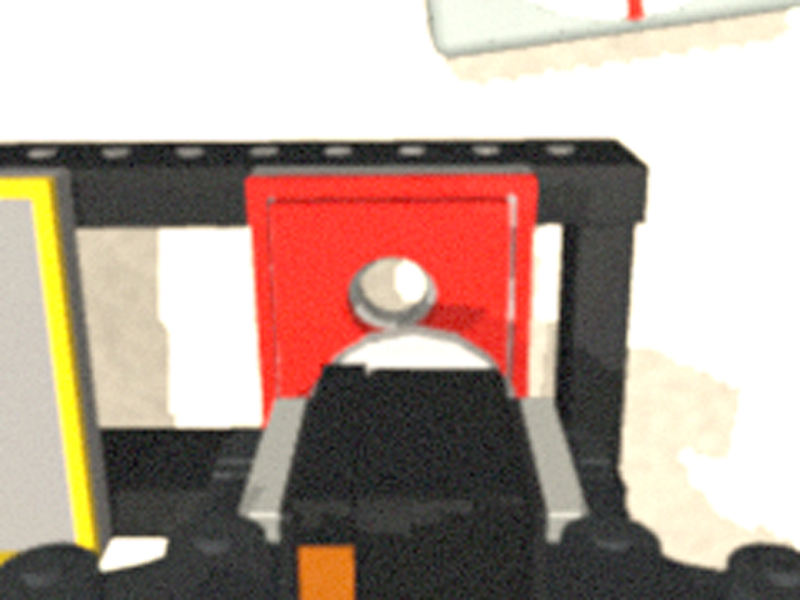

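```bash
python3 - <<'E'
from h import *
import pickle
p=pickle.load(open('w8.pkl','rb'))
r=lambda u,v,z: ray(p,140+u/3.3333,110+v/3.3333,z)[:2].round(1)
print('lip front',r(246,178,55),r(538,177,55),'plate front top',r(270,199,60),r(510,199,60))
print('platehole',r(349,290,60),r(437,290,60),r(393,254,60))
cz=130.4-16.2
print('collar edge',r(410,328,cz+6),'head base',r(320,368,cz+6),r(505,368,cz+6),'head top',r(300,500,cz+51),r(540,500,cz+51))
for X in [(531.5,-135),(530.3,-136)]:
  for a in range(0,360,45):
    u,v=proj(p,[X[0]+8.5*np.cos(np.radians(a)),X[1]+8.5*np.sin(np.radians(a)),50]); print((round((u-140)*3.333),round((v-110)*3.333)),end=' ')
  print()
im=cv2.imread('pics/w8.png')
a=cv2.convertScaleAbs(im[178:212,238:276],alpha=1.3); cv2.imwrite('pics/w8h.png',cv2.resize(a,(760,680),interpolation=cv2.INTER_CUBIC)[:600])
E
```

```text
lip front [ 560.  -100.2] [ 564.4 -168.8] plate front top [ 556.5 -106.6] [ 559.8 -162.1]
platehole [ 535.3 -125.8] [ 536.6 -146.8] [ 544.9 -135.8]
collar edge [ 550.2 -139.4] head base [ 541.8 -124.1] [ 543.7 -156.6] head top [ 543.2 -125.5] [ 545.  -156.7]
(389, 261) (365, 269) (354, 291) (363, 314) (386, 325) (410, 317) (421, 295) (413, 272) 
(393, 266) (368, 274) (357, 296) (366, 319) (390, 330) (414, 322) (425, 300) (417, 277)
```

View pics/w8h.png

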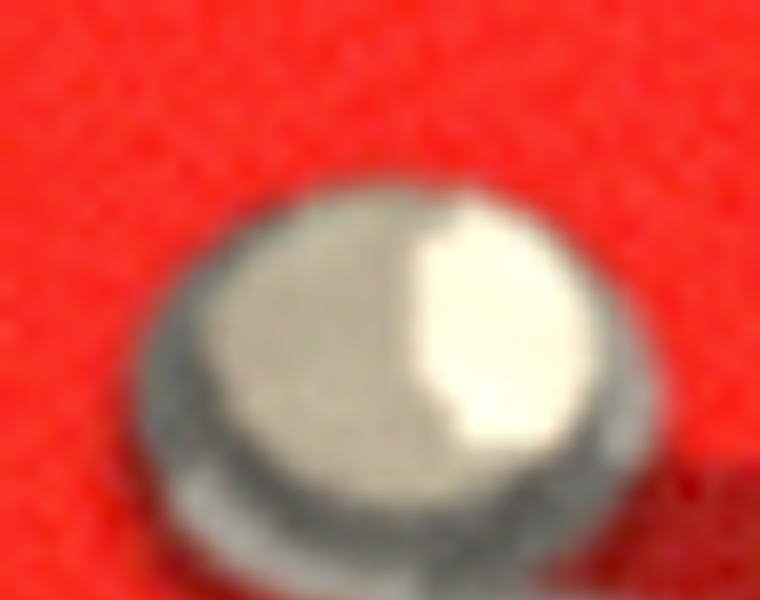

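```bash
python3 -c "
from h import *
plan((537.8,-136.2,113,-86.3),step=8)"
```

```text
-1.5 5.8 1.7 -0.001 -0.002 0.001; -1.4 5.8 1.7 0 -0.001 0.001; -1.4 5.8 1.8 -0.001 -0.002 0
t 21.8 pos [ 532.9 -140.8  130.4] [-89.9  -0.1 -86.6] F [-1.1  0.1 -1.5] w 31.1
```

Call:
move_arm(steps="-1.5 5.8 1.7 -0.001 -0.002 0.001; -1.4 5.8 1.7 0 -0.001 0.001; -1.2 4.5 1.7 0 -0.002 0; 0 0 0 0 0 0; 0 0 0 0 0 0")

```text
time_s: 22.42
ee_pos: [537.8, -136.7, 113.0]
orientation: [-90.0, -0.0, -86.3]
contact_force: [0.3, -1.0, -1.2]
gripper_width: 31.1
```

```bash
python3 -c "
from h import *
plan((537.8,-136.2,103,-86.3),step=4)"
```

```text
-0.2 3.3 0 0 0 0; -0.1 3.4 0 0 0 0; -0.2 3.3 0.1 0 0 0
t 22.425 pos [ 537.8 -136.7  113. ] [-90.   -0.  -86.3] F [ 0.3 -1.  -1.2] w 31.1
```

Call:
move_arm(steps="-0.2 3.3 0 0 0 0; -0.2 3.3 0 0 0 0; -0.1 3.3 0 0 0 0; 0 0 0 0 0 0")

```text
time_s: 22.92
ee_pos: [537.7, -136.3, 102.6]
orientation: [-90.0, -0.0, -86.3]
contact_force: [1.1, 0.1, -1.3]
gripper_width: 31.2
```

Call:
move_arm(steps="0 3 0 0 0 0; 0 2.5 0 0 0 0; 0 0 0 0 0 0")

```text
time_s: 23.3
ee_pos: [537.8, -136.3, 96.8]
orientation: [-90.0, -0.0, -86.3]
contact_force: [0.7, 0.0, -1.5]
gripper_width: 31.3
```

```bash
python3 -c "
from h import *
plan((537.8,-136.2,94,-86.3),step=4)"
```

```text
-0.1 2.8 0 -0.001 0 0
t 23.3 pos [ 537.8 -136.3   96.8] [-90.   -0.  -86.3] F [ 0.7  0.  -1.5] w 31.3
```

Call:
move_arm(steps="0 4 0 0 0 0; 0 4 0 0 0 0; 0 4 0 0 0 0; 0 3 0 0 0 0; 0 0 0 0 0 0")

```text
time_s: 23.92
ee_pos: [537.4, -136.2, 80.6]
orientation: [-90.0, 0.0, -86.3]
contact_force: [-0.7, 0.1, -2.1]
gripper_width: 31.1
```

Call:
move_arm(steps="0 2 0 0 0 0; 0 2 0 0 0 0; 0 1.5 0 0 0 0; 0 0 0 0 0 0")

```text
time_s: 24.42
ee_pos: [537.6, -136.4, 76.2]
orientation: [-90.0, 0.1, -86.3]
contact_force: [-0.6, 0.1, -1.7]
gripper_width: 31.3
```

Call:
move_arm(steps="0 1.5 0 0 0 0; 0 1 0 0 0 0; 0 0 0 0 0 0")

```text
time_s: 24.8
ee_pos: [537.6, -136.5, 76.2]
orientation: [-90.1, 0.2, -86.4]
contact_force: [-0.2, -0.4, -2.4]
gripper_width: 31.3
```

Call:
move_arm(steps="0 1 0 0 0 0; 0 1 0 0 0 0")

```text
time_s: 25.05
ee_pos: [537.6, -136.5, 76.1]
orientation: [-90.1, 0.4, -86.4]
contact_force: [-4.7, 1.2, 9.5]
gripper_width: 31.1
```

Call:
move_arm(steps="0 -1 0 0 0 0; 0 0 0 0 0 0; 0 0 0 0 0 0; 0 0 0 0 0 0; 0 -15 0 0 0 0", fingers=100)

```text
time_s: 25.68
ee_pos: [538.3, -136.6, 91.5]
orientation: [-90.1, 0.2, -86.3]
contact_force: [-0.2, 0.1, -0.3]
gripper_width: 85.3
```

Call:
move_arm(steps="0 -45 0 0 0 0; 0 -40 0 0 0 0; 0 0 0 0 0 0")

```text
time_s: 26.05
ee_pos: [539.8, -138.1, 182.3]
orientation: [-89.8, 0.2, -86.4]
contact_force: [0.1, 0.0, 0.5]
gripper_width: 84.9
```

```bash
python3 -c "
from h import *
plan((572,-306,170,-80),(572,-306,125,-79),step=45)"
```

```text
42 3 5 -0.001 -0.028 -0.001; 43 3 4 -0.001 -0.028 -0.001; 43 3 3 -0.001 -0.028 0; 42 3 2 0 -0.028 -0.001; 0 45 0 0 -0.017 0
t 26.05 pos [ 539.8 -138.1  182.3] [-89.8   0.2 -86.4] F [0.1 0.  0.5] w 84.9
```

Call:
move_arm(steps="42 3 5 0 -0.028 0; 43 3 4 0 -0.028 0; 43 3 3 0 -0.028 0; 30 3 2 0 -0.028 0; 0 20 0 0 -0.017 0")

```text
time_s: 26.68
ee_pos: [572.3, -295.6, 149.6]
orientation: [-89.6, 0.2, -78.5]
contact_force: [0.5, 0.8, -0.1]
gripper_width: 85.3
```

Call:
move_arm(steps="0 0 0 0 0 0; 0 0 0 0 0 0")

```text
time_s: 26.92
ee_pos: [570.1, -291.3, 145.7]
orientation: [-90.0, 0.6, -78.4]
contact_force: [0.1, -1.3, 0.5]
gripper_width: 85.4
```

```bash
python3 - <<'E'
from h import *
import pickle
im,p=save('wrist','w9'); pickle.dump(p,open('w9.pkl','wb'))
plan((572,-306,100,-79),step=30)
for a,u,v,h,c in comps(mask(im[:,:,::-1].copy(),'orange'),60):
    q=cv2.boxPoints(cv2.minAreaRect(c)); print(a,round(u),round(v),ray(p,u,v,98)[:2].round(1),[ray(p,*k,98)[:2].round(1).tolist() for k in q])
E
```

```text
8 23 -1 0 0.006 -0.005; 8 22 0 0 0.006 -0.006
t 26.975 pos [ 570.  -290.6  145.4] [-90.    0.6 -78.3] F [-0.2  0.7  0.3] w 85.4
275.0 16 220 [ 525.9 -113.5] [[532.2, -107.5], [534.9, -120.4], [519.2, -119.7], [516.4, -106.4]]
304.5 263 210 [ 571.  -289.9] [[584.3, -281.6], [586.6, -292.7], [563.3, -297.7], [560.9, -286.2]]
```

Call:
move_arm(steps="8 22 0 0 0.006 -0.005; 7.5 20 0 0 0.006 -0.005; 0 15 0 0 0 0; 0 8 0 0 0 0; 0 0 0 0 0 0")

```text
time_s: 27.6
ee_pos: [573.4, -303.3, 74.6]
orientation: [-90.1, 0.1, -78.9]
contact_force: [0.7, 0.8, 0.6]
gripper_width: 85.1
```

```bash
python3 -c "
from h import *
plan((572.3,-307,65.5,-79),step=10)"
```

```text
3.5 9.1 -1.8 0.001 0.002 -0.002
t 27.6 pos [ 573.4 -303.3   74.6] [-90.1   0.1 -78.9] F [0.7 0.8 0.6] w 85.1
```

Call:
move_arm(steps="2 4 -1 0 0.002 -0.002; 1.5 4 -0.5 0 0 0; 0 0 0 0 0 0; 0 0 0 0 0 0")

```text
time_s: 28.1
ee_pos: [573.7, -308.2, 67.8]
orientation: [-89.9, -0.1, -79.0]
contact_force: [0.5, -0.1, 0.2]
gripper_width: 85.6
```

Call:
move_arm(steps="0 0 0 0 0 0; 0 0 0 0 0 0; 0 0 0 0 0 0; 0 0 0 0 0 0; 0 0 0 0 0 0", fingers=0)

```text
time_s: 28.72
ee_pos: [574.8, -309.0, 69.1]
orientation: [-89.8, -0.2, -79.0]
contact_force: [-0.8, -0.2, 0.6]
gripper_width: 31.3
```

```bash
python3 -c "
from h import *
s=get_state()['ee_pos']
plan((s[0],s[1],165,-80),(522,90,180,-86.3),(522,90,130,-86.3),step=50)"
```

```text
0 -48 0 -0.002 0.009 0.002; 0 -48 0 -0.002 0.008 0.002; -45 -2 2 0 0.012 0; -45 -2 1 0 0.012 0; -45 -2 1 0 0.012 0
-45 -1 0 0 0.012 0; -44 -2 0 0 0.012 0; -45 -1 -1 0 0.013 0; -44 -2 -1 0 0.012 0; -45 -1 -2 0 0.013 0
-44 -2 -2 0 0.012 0; 0 25 0 0 0 0; 0 25 0 0 0 0
t 28.725 pos [ 574.8 -309.    69.1] [-89.8  -0.2 -79. ] F [-0.8 -0.2  0.6] w 31.3
```

Call:
move_arm(steps="0 -48 0 -0.002 0.009 0.002; 0 -58 0 -0.002 0.008 0.002; -45 -2 2 0 0.012 0; -45 -2 1 0 0.012 0; -45 -2 1 0 0.012 0")

```text
time_s: 29.35
ee_pos: [553.2, -175.8, 181.4]
orientation: [-90.4, 0.0, -82.7]
contact_force: [-0.0, 0.5, -1.1]
gripper_width: 30.9
```

Call:
move_arm(steps="-45 -1 0 0 0.012 0; -44 -1 0 0 0.012 0; -45 -1 -1 0 0.013 0; -44 0 -1 0 0.012 0; -38 0 -2 0 0.013 0")

```text
time_s: 29.98
ee_pos: [521.8, 47.2, 182.0]
orientation: [-90.7, 0.1, -86.3]
contact_force: [0.2, -0.5, -1.1]
gripper_width: 30.8
```

```bash
python3 -c "
from h import *
plan((522,90,133,-86.3),step=30)"
```

```text
-14 16 1 0.004 0 -0.001; -14 17 1 0.004 0 -0.001; -15 16 1 0.004 -0.001 0
t 29.975 pos [521.8  47.2 182. ] [-90.7   0.1 -86.3] F [ 0.2 -0.5 -1.1] w 30.8
```

Call:
move_arm(steps="-14 16 1 0.004 0 0; -14 17 1 0.004 0 0; -10 12 0 0.004 0 0; 0 0 0 0 0 0; 0 0 0 0 0 0")

```text
time_s: 30.6
ee_pos: [518.4, 85.7, 131.9]
orientation: [-90.2, -0.0, -86.2]
contact_force: [0.4, -0.3, -1.3]
gripper_width: 31.4
```

```bash
python3 - <<'E'
from h import *
import pickle
im,p=save('wrist','w10'); pickle.dump(p,open('w10.pkl','wb'))
plan((522,92,133,-86.3),step=18)
im=cv2.imread('pics/w10.png'); cv2.imwrite('pics/w10b.png',cv2.resize(cv2.convertScaleAbs(im[140:260,180:340],alpha=1.5,beta=10),(800,600),interpolation=cv2.INTER_CUBIC))
E
```

```text
-6 -1 4.1 0.004 0.002 0
t 30.65 pos [518.3  85.7 132. ] [-90.2  -0.  -86.2] F [-0.2 -0.1 -2. ] w 31.0
```

View pics/w10b.png

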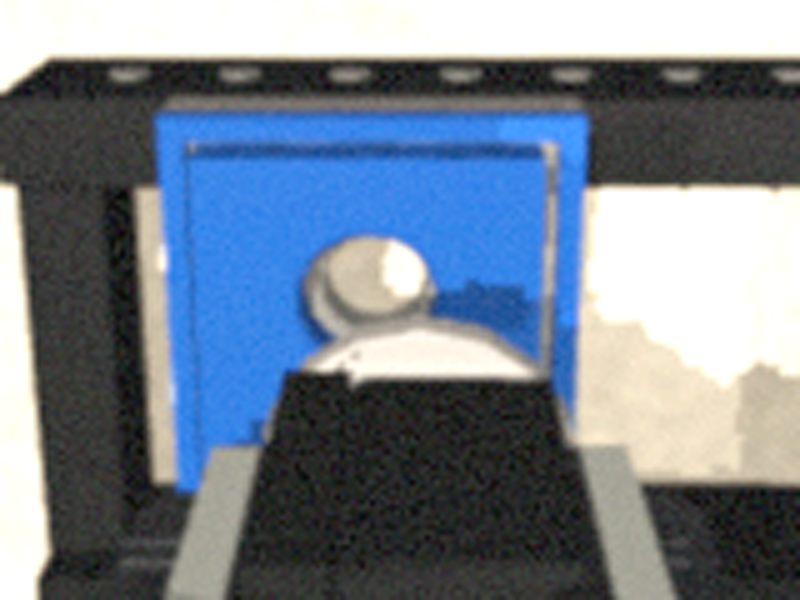

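```bash
python3 - <<'E'
from h import *
import pickle
p=pickle.load(open('w10.pkl','rb'))
r=lambda u,v,z: ray(p,180+u/5,140+v/5,z)[:2].round(1)
a,b=r(155,113,55),r(590,117,55); print('lip front',a,b,'hole',off(*(a+b)/2,3.7,-30))
cz=131.9-19.1
c,d=r(288,373,cz+6),r(550,378,cz+6);print('collar->',r(418,318,cz),off(*r(418,318,cz),3.8,-20),'head base',c,d,off(*(c+d)/2,3.8,-15))
print('through z40',r(328,270,40),r(430,280,40),'rim z50',r(322,275,50),r(435,285,50))
for X in [(516.5,93.8),(518.5,92.6)]:
  for z in (50,40):
    print(X,z,[(round((u-180)*5),round((v-140)*5)) for u,v in (proj(p,[X[0]+8.5*np.cos(q),X[1]+8.5*np.sin(q),z]) for q in np.arange(8)*np.pi/4)])
E
```

```text
lip front [545.1 129.3] [549.   60.7] hole [517.11253145  93.06403075]
collar-> [535.4  87.1] [515.44397063  85.77452199] head base [529.7 102.2] [531.1  71.1] [515.43297798  85.65589149]
through z40 [515.5 101.4] [514.9  83.5] rim z50 [518.1 102. ] [517.5  83. ]
(516.5, 93.8) 50 [(373, 239), (336, 251), (320, 284), (333, 318), (367, 334), (404, 322), (421, 290), (408, 255)]
(516.5, 93.8) 40 [(375, 221), (339, 233), (323, 264), (336, 298), (369, 313), (404, 302), (421, 271), (409, 237)]
(518.5, 92.6) 50 [(381, 228), (344, 240), (327, 273), (340, 307), (375, 323), (412, 312), (429, 279), (416, 244)]
(518.5, 92.6) 40 [(382, 210), (347, 222), (331, 254), (343, 287), (377, 303), (412, 292), (428, 260), (416, 226)]
```

```bash
python3 -c "
from h import *
plan((520.1,92.8,116,-86.2),step=8)"
```

```text
-2.3 5.3 0.8 0.001 0 0; -2.3 5.3 0.7 0.002 0 0; -2.4 5.4 0.8 0.001 0 0
t 30.65 pos [518.3  85.7 132. ] [-90.2  -0.  -86.2] F [-0.2 -0.1 -2. ] w 31.0
```

Call:
move_arm(steps="-2.3 5.3 0.8 0.001 0 0; -2.3 5.3 0.7 0.002 0 0; -2.2 4.5 0.8 0.001 0 0; 0 0 0 0 0 0; 0 0 0 0 0 0")

```text
time_s: 31.28
ee_pos: [521.6, 91.8, 117.0]
orientation: [-89.8, 0.0, -86.3]
contact_force: [1.0, -0.5, -1.9]
gripper_width: 31.1
```

```bash
python3 -c "
from h import *
plan((520.1,92.8,106,-86.2),step=4)"
```

```text
-0.4 3.7 -0.5 -0.001 -0.001 0; -0.3 3.7 -0.5 -0.001 -0.001 0; -0.4 3.6 -0.5 -0.001 0 0
t 31.275 pos [521.6  91.8 117. ] [-89.8   0.  -86.3] F [ 1.  -0.5 -1.9] w 31.1
```

Call:
move_arm(steps="-0.4 3.7 -0.5 -0.001 0 0; -0.3 3.7 -0.5 -0.001 0 0; -0.4 3.6 -0.5 -0.001 0 0; 0 0 0 0 0 0; 0 0 0 0 0 0")

```text
time_s: 31.9
ee_pos: [520.0, 92.9, 105.3]
orientation: [-90.0, 0.0, -86.3]
contact_force: [0.4, 0.1, -1.5]
gripper_width: 31.0
```

```bash
python3 -c "
from h import *
plan((520.1,92.8,98,-86.2),step=4)"
```

```text
0.1 3.7 0.1 0 -0.001 0; 0 3.6 0 0 -0.001 0
t 31.9 pos [520.   92.9 105.3] [-90.    0.  -86.3] F [ 0.4  0.1 -1.5] w 31.0
```

Call:
move_arm(steps="0 3 0 0 0 0; 0 2 0 0 0 0; 0 0 0 0 0 0")

```text
time_s: 32.28
ee_pos: [520.1, 92.9, 100.1]
orientation: [-90.0, 0.0, -86.3]
contact_force: [0.7, -0.2, -0.9]
gripper_width: 30.5
```

Call:
move_arm(steps="0 3 0 0 0 0; 0 0 0 0 0 0")

```text
time_s: 32.52
ee_pos: [520.2, 92.9, 96.9]
orientation: [-90.0, 0.0, -86.3]
contact_force: [-0.1, -0.4, -1.6]
gripper_width: 31.1
```

In the hole (tip below the mount's top face, no force). Continue down to seat at ≈79.

Call:
move_arm(steps="0 4 0 0 0 0; 0 4 0 0 0 0; 0 4 0 0 0 0; 0 3 0 0 0 0; 0 0 0 0 0 0")

```text
time_s: 33.15
ee_pos: [520.0, 93.0, 80.6]
orientation: [-90.0, 0.0, -86.3]
contact_force: [-0.2, 0.2, -1.5]
gripper_width: 30.6
```

Call:
move_arm(steps="0 2 0 0 0 0; 0 1.5 0 0 0 0; 0 1 0 0 0 0; 0 1 0 0 0 0; 0 0 0 0 0 0")

```text
time_s: 33.78
ee_pos: [520.6, 92.9, 79.3]
orientation: [-90.1, 0.2, -86.4]
contact_force: [-0.4, 0.0, -2.3]
gripper_width: 31.0
```

Call:
move_arm(steps="0 1 0 0 0 0; 0 1.5 0 0 0 0")

```text
time_s: 34.02
ee_pos: [520.7, 93.0, 79.0]
orientation: [-90.2, 0.3, -86.4]
contact_force: [-5.6, -1.3, 16.1]
gripper_width: 31.1
```

Call:
move_arm(steps="0 -1 0 0 0 0; 0 0 0 0 0 0; 0 0 0 0 0 0; 0 0 0 0 0 0; 0 -15 0 0 0 0", fingers=100)

```text
time_s: 34.65
ee_pos: [520.6, 92.8, 94.5]
orientation: [-90.3, 0.2, -86.4]
contact_force: [0.3, 0.2, 0.4]
gripper_width: 85.6
```

Call:
move_arm(steps="0 -45 0 0 0 0; 0 -40 0 0 0 0; 0 0 0 0 0 0")

```text
time_s: 35.02
ee_pos: [522.6, 92.0, 185.1]
orientation: [-90.1, 0.3, -86.4]
contact_force: [-0.7, -0.2, -0.7]
gripper_width: 85.0
```

```bash
python3 -c "
from h import *
plan((560,-185,200,-60),step=50)"
```

```text
46 -3 3 0 -0.077 -0.001; 47 -3 0 0 -0.077 -0.001; 46 -2 -4 0 -0.077 -0.001; 46 -3 -7 0 -0.077 -0.001; 46 -2 -11 0 -0.077 0
44 -3 -15 0 -0.076 -0.001
t 35.025 pos [522.6  92.  185.1] [-90.1   0.3 -86.4] F [-0.7 -0.2 -0.7] w 85.0
```

```bash
python3 -c "
from h import *
plan((600,-80,195,-60),(638,-178,175,-34),step=50)"
```

```text
44 -3 17 0 -0.115 -0.001; 46 -3 11 0 -0.115 -0.001; 47 -2 6 0 -0.116 -0.001; 47 -3 1 0 -0.115 -0.002; 35 7 -5 0 -0.151 0
33 7 -11 0 -0.151 0; 31 6 -15 0 -0.152 0
t 35.025 pos [522.6  92.  185.1] [-90.1   0.3 -86.4] F [-0.7 -0.2 -0.7] w 85.0
```

Call:
move_arm(steps="44 -3 17 0 -0.115 0; 46 -3 11 0 -0.115 0; 47 -2 6 0 -0.116 0; 47 -3 1 0 -0.115 0; 35 7 -5 0 -0.151 0")

```text
time_s: 35.65
ee_pos: [616.9, -110.5, 187.0]
orientation: [-89.8, 0.5, -49.5]
contact_force: [0.1, 1.0, -0.2]
gripper_width: 85.2
```

Call:
move_arm(steps="33 7 -11 0 -0.151 0; 15 3 -7 0 -0.14 0; 0 0 0 0 0 0; 0 0 0 0 0 0")

```text
time_s: 36.15
ee_pos: [634.4, -163.3, 173.1]
orientation: [-90.0, 0.7, -32.9]
contact_force: [0.3, 0.6, -0.5]
gripper_width: 85.5
```

```bash
python3 - <<'E'
from h import *
import pickle
im,p=save('wrist','w11'); pickle.dump(p,open('w11.pkl','wb'))
plan((638,-178,175,-34))
im=cv2.imread('pics/w11.png'); cv2.imwrite('pics/w11b.png',cv2.resize(cv2.convertScaleAbs(im[60:300,100:420],alpha=1.3,beta=10),(800,600),interpolation=cv2.INTER_CUBIC))
E
```

```text
11 -2 -10 -0.001 0.021 -0.012
t 36.2 pos [ 634.3 -163.2  173.1] [-90.    0.7 -32.8] F [ 0.4 -0.6 -1.4] w 85.5
```

View pics/w11b.png

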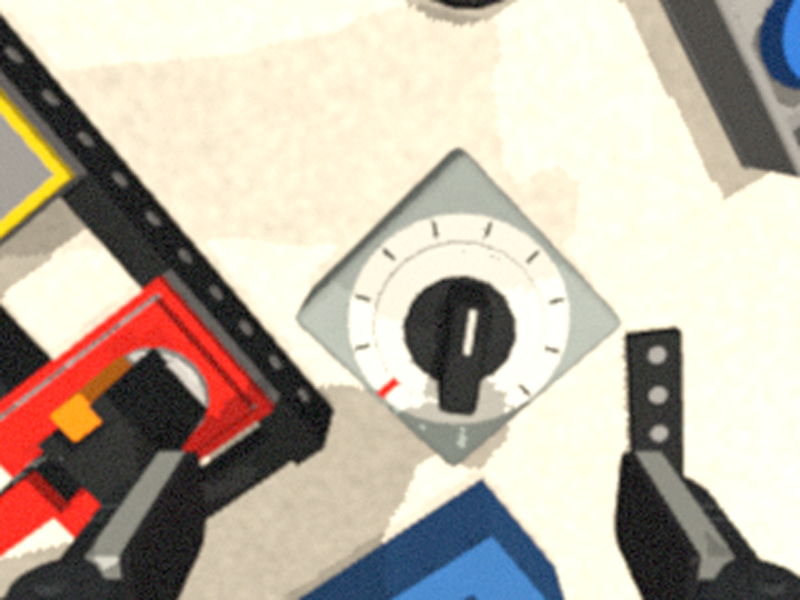

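```bash
python3 - <<'E'
from h import *
import pickle
p=pickle.load(open('w11.pkl','rb'))
r=lambda u,v,z: ray(p,100+u/2.5,60+v/2.5,z)[:2].round(1)
C=np.array([r(460,150,45),r(298,318,45),r(453,463,45),r(620,322,45)]);print(C.tolist(),C.mean(0))
for i in range(4): d=C[(i+1)%4]-C[i]; print(np.hypot(*d).round(1),np.degrees(np.arctan2(d[1],d[0])).round(1))
print('disc',r(460,328,55),'dial',r(459,320,45),'tick',r(388,390,45))
a,b=r(473,311,89),r(466,356,89);print('mark',a,b,np.degrees(np.arctan2(*(a-b)[::-1])))
a,b=r(477,378,89),r(486,290,89);print('bar right edge',a,b,np.degrees(np.arctan2(*(b-a)[::-1])))
a,b=r(440,378,89),r(448,290,89);print('bar left edge',a,b,np.degrees(np.arctan2(*(b-a)[::-1])))
print(r(459,410,89))
E
```

```text
[[681.4, -123.4], [592.5, -144.2], [610.6, -232.8], [700.0, -215.0]] [ 646.125 -178.85 ]
91.3 -166.8
90.4 -78.5
91.2 11.3
93.5 101.5
disc [ 646.2 -179.6] dial [ 646.4 -179.6] tick [ 605.8 -189.7]
mark [ 657.2 -166.3] [ 646.9 -178.7] 50.28544674938235
bar right edge [ 645.8 -187.6] [ 664.6 -162.4] 53.27589282707509
bar left edge [ 635.1 -180.8] [ 654.  -155.7] 53.02068979552845
[ 634.3 -194.6]
```

```bash
python3 -c "
from h import *
plan((646,-179.2,120,-37),(646,-179.2,85,-37),step=30)"
```

```text
10 26 -4 0 0.037 -0.006; 9 27 -3 0 0.036 -0.006; 0 17 0 0 0 0; 0 18 0 0 0 0
t 36.2 pos [ 634.3 -163.2  173.1] [-90.    0.7 -32.8] F [ 0.4 -0.6 -1.4] w 85.5
```

Call:
move_arm(steps="10 26 -4 0 0.037 -0.006; 9 27 -3 0 0.036 -0.006; 0 15 0 0 0 0; 0 10 0 0 0 0; 0 0 0 0 0 0")

```text
time_s: 36.83
ee_pos: [647.9, -171.5, 94.8]
orientation: [-89.7, -0.0, -36.8]
contact_force: [0.0, -0.2, 0.2]
gripper_width: 85.5
```

```bash
python3 -c "
from h import *
plan((646,-179.2,64,-37),step=12)"
```

```text
1 10.2 -2.5 -0.002 0.001 0; 1.1 10.3 -2.4 -0.001 0.002 0; 1 10.2 -2.5 -0.002 0.001 0
t 36.825 pos [ 647.9 -171.5   94.8] [-89.7  -0.  -36.8] F [ 0.  -0.2  0.2] w 85.5
```

Call:
move_arm(steps="1 10.2 -2.5 -0.002 0 0; 1.1 10 -2.5 0 0 0; 1 8 -2.3 -0.002 0 0; 0 0 0 0 0 0; 0 0 0 0 0 0")

```text
time_s: 37.45
ee_pos: [647.1, -180.1, 66.6]
orientation: [-89.9, -0.2, -36.8]
contact_force: [-0.1, -0.1, 0.1]
gripper_width: 85.1
```

```bash
python3 -c "
from h import *
plan((646,-179.2,64,-37),step=12)"
```

```text
-1.5 2.6 0.1 -0.002 0.004 0.003
t 37.45 pos [ 647.1 -180.1   66.6] [-89.9  -0.2 -36.8] F [-0.1 -0.1  0.1] w 85.1
```

Call:
move_arm(steps="-1.5 1 0 -0.002 0.004 0.003; 0 0 0 0 0 0")

```text
time_s: 37.7
ee_pos: [646.3, -179.2, 66.1]
orientation: [-90.0, -0.0, -37.0]
contact_force: [-0.1, 0.1, -0.1]
gripper_width: 85.4
```

Call:
move_arm(steps="0 0 0 0 0 0; 0 0 0 0 0 0; 0 0 0 0 0 0; 0 0 0 0 0 0; 0 0 0 0 0 0", fingers=0)

```text
time_s: 38.33
ee_pos: [646.2, -178.6, 66.8]
orientation: [-89.9, 0.0, -37.0]
contact_force: [-0.4, -0.2, 1.0]
gripper_width: 13.1
```

Call:
move_arm(steps="0 0 0 0 -0.1 0; 0 0 0 0 -0.15 0; 0 0 0 0 -0.15 0")

```text
time_s: 38.7
ee_pos: [645.4, -178.2, 66.8]
orientation: [-89.9, 0.1, -13.4]
contact_force: [-1.5, -0.5, 1.3]
gripper_width: 13.0
```

Call:
move_arm(steps="0 0 0 0 -0.15 0; 0 0 0 0 -0.15 0; 0 0 0 0 -0.15 0; 0 0 0 0 -0.15 0; 0 0 0 0 -0.15 0")

```text
time_s: 39.33
ee_pos: [643.6, -178.4, 66.8]
orientation: [-89.7, 0.1, 30.8]
contact_force: [-1.5, -0.3, 0.9]
gripper_width: 13.0
```

Call:
move_arm(steps="0 0 0 0 -0.15 0; 0 0 0 0 -0.15 0; 0 0 0 0 -0.15 0; 0 0 0 0 -0.1 0; 0 0 0 0 0 0")

```text
time_s: 39.95
ee_pos: [642.7, -179.4, 66.8]
orientation: [-89.7, -0.1, 63.2]
contact_force: [-0.1, 0.7, 0.7]
gripper_width: 12.5
```

```bash
python3 -c "
from h import *
s=get_state();print(s['torque'],s['qpos'])
plan((646.3,-179,66.5,100),step=12,deg=6)"
```

```text
[ 0.07279341 -0.03523082  0.09456272] [ 6.04898702 34.01232505  8.03997103 95.42052844 -5.92732209 51.28790665
 79.68180501]
0.3 0 -0.4 -0.001 -0.092 0; 0.2 0 -0.5 -0.001 -0.092 0; 0.2 0.1 -0.5 -0.001 -0.092 0.001; 0.1 0 -0.5 -0.001 -0.092 0; 0.1 0.1 -0.5 0 -0.091 0
0.1 0 -0.5 -0.001 -0.092 0.001; 0 0.1 -0.5 0 -0.091 0
t 39.95 pos [ 642.7 -179.4   66.8] [-89.7  -0.1  63.2] F [-0.1  0.7  0.7] w 12.5
```

Call:
move_arm(steps="0.3 0 -0.4 0 -0.092 0; 0.2 0 -0.5 0 -0.092 0; 0.2 0 -0.5 0 -0.092 0; 0.1 0 -0.5 0 -0.092 0; 0.1 0 -0.5 0 -0.092 0")

```text
time_s: 40.58
ee_pos: [642.4, -180.4, 66.7]
orientation: [-89.4, -0.2, 89.7]
contact_force: [-2.5, 1.0, 1.2]
gripper_width: 12.9
```

Call:
move_arm(steps="0 0 0 0 -0.05 0; 0 0 0 0 0 0")

```text
time_s: 40.83
ee_pos: [642.4, -180.6, 66.8]
orientation: [-89.4, -0.2, 92.4]
contact_force: [-1.4, 0.9, 1.3]
gripper_width: 13.1
```

```bash
python3 -c "
from h import *
s=get_state();print(s['torque'],s['orientation'],s['ee_pos'])"
```

```text
[ 0.09415679 -0.0651967   0.05923011] [-89.41723253  -0.19134554  92.41298811] [ 642.42268477 -180.55157993   66.78573733]
```

Call:
move_arm(steps="0 0 0 0 -0.09 0; 0 0 0 0 -0.06 0; 0 0 0 0 0 0")

```text
time_s: 41.2
ee_pos: [642.5, -180.8, 66.8]
orientation: [-89.5, -0.2, 100.9]
contact_force: [-1.0, 0.1, 1.1]
gripper_width: 12.5
```

```bash
python3 -c "
from h import *
s=get_state();print(s['torque'],s['orientation'],s['ee_pos'])"
```

```text
[ 0.10238929 -0.00963454  0.03395901] [-89.45424876  -0.23504849 100.88653782] [ 642.48787173 -180.84398223   66.79513337]
```

Call:
move_arm(steps="0 0 0 0 -0.06 0; 0 0 0 0 -0.06 0")

```text
time_s: 41.45
ee_pos: [642.4, -181.0, 66.9]
orientation: [-89.6, -0.5, 106.8]
contact_force: [-0.0, 1.7, 1.2]
gripper_width: 13.0
```

```bash
python3 -c "
from h import *
s=get_state();print(s['torque'],s['orientation'],s['ee_pos'])"
```

```text
[ 0.22115142 -0.05365615 -2.32098405] [-89.56793164  -0.45758395 106.83259899] [ 642.43455167 -180.97366456   66.85061291]
```

Call:
move_arm(steps="0 0 0 0 0 0; 0 0 0 0 0.02 0; 0 0 0 0 0 0")

```text
time_s: 41.82
ee_pos: [642.5, -180.9, 66.8]
orientation: [-89.6, -0.6, 104.6]
contact_force: [0.1, 1.3, 2.0]
gripper_width: 12.7
```

```bash
python3 -c "
from h import *
s=get_state();print(s['torque'],s['orientation'],s['ee_pos'])"
```

```text
[ 0.11067211 -0.03745241 -1.46346381] [-89.64525334  -0.61511952 104.62393859] [ 642.45640911 -180.93564625   66.81674493]
```

Call:
move_arm(steps="0 0 0 0 0 0; 0 0 0 0 0 0; 0 0 0 0 0 0; 0 -20 0 0 0 0; 0 -45 0 0 0 0", fingers=100)

```text
time_s: 42.45
ee_pos: [639.6, -180.8, 129.3]
orientation: [-89.0, -0.6, 105.5]
contact_force: [1.2, -0.4, 0.7]
gripper_width: 85.4
```

Call:
move_arm(steps="0 -40 0 0 0 0; 0 0 0 0 0 0; 0 0 0 0 0 0")

```text
time_s: 42.82
ee_pos: [644.6, -182.3, 179.2]
orientation: [-89.7, -0.2, 105.6]
contact_force: [-0.2, 0.1, -1.1]
gripper_width: 85.5
```

```bash
python3 - <<'E'
from h import *
import pickle
im,p=save('wrist','w12'); pickle.dump(p,open('w12.pkl','wb')); 
i2,q=save('scene','s12')
# bar / mark: white pixels inside knob disc
g=cv2.cvtColor(im,cv2.COLOR_RGB2GRAY); c=proj(p,[644,-180,89]); print('c',c)
x,y=int(c[0]),int(c[1]); w=g[y-25:y+25,x-25:x+25]
m=((w>110)*255).astype(np.uint8)
for a,u,v,h,cc in comps(m,4):
    if not h and a<200:
        b=cv2.fitLine(cc,cv2.DIST_L2,0,.01,.01).ravel(); P=[ray(p,x-25+u+k*b[0],y-25+v+k*b[1],89)[:2] for k in(-5,5)]; d=P[1]-P[0]; print(a,u,v,ray(p,x-25+u,y-25+v,89),np.degrees(np.arctan2(d[1],d[0])))
plan((610,181,140,98))
E
```

```text
c (np.float64(265.5964036810322), np.float64(192.0971726786766))
39.5 26.22362869198312 13.991561181434598 [ 634.25491388 -182.19814956   89.        ] -168.41739210238765
51 6 -9 -0.001 0.019 0; 52 6 -8 -0.001 0.019 0; 52 6 -7 -0.001 0.019 0.001; 52 5 -6 -0.001 0.019 0; 52 5 -6 -0.001 0.019 0.001
52 6 -5 -0.001 0.019 0; 51 5 -3 0 0.019 0.001
t 42.925 pos [ 644.7 -182.4  178.8] [-89.7  -0.2 105.6] F [0.6 0.3 0.1] w 85.6
```

Call:
move_arm(steps="51 0 -5 0 0.019 0; 52 0 0 0 0.019 0; 52 0 5 0 0.019 0; 52 0 5 0 0.019 0; 52 0 5 0 0.019 0", fingers=0)

```text
time_s: 43.55
ee_pos: [570.4, 66.1, 171.5]
orientation: [-88.9, 0.0, 99.3]
contact_force: [-0.2, 0.6, -0.3]
gripper_width: 0.3
```

Call:
move_arm(steps="52 0 5 0 0.019 0; 25 0 5 0 0.01 0; 0 0 0 0 0 0; 0 0 0 0 0 0")

```text
time_s: 44.05
ee_pos: [542.2, 147.3, 166.5]
orientation: [-88.4, 0.0, 98.2]
contact_force: [0.5, -0.3, -0.3]
gripper_width: 0.1
```

```bash
python3 - <<'E'
from h import *
im,p=save('wrist','w13')
for a,u,v,h,c in comps(mask(im[:,:,::-1].copy(),'green'),30): print(a,u,v,ray(p,u,v,92))
plan((575,180,150,98.3),(575,180,85,98.3),step=45)
E
```

```text
14 8 -19 -0.014 -0.001 0; 14 8 -19 -0.015 -0.002 0; 0 32 0 0 0 0; 0 33 0 0 0 0
t 44.1 pos [542.1 147.2 166.5] [-88.3  -0.   98.2] F [-0.7  0.5  0.1] w 0.2
```

Call:
move_arm(steps="16 8 -16 -0.014 0 0; 14 8 -12 -0.015 0 0; 0 30 0 0 0 0; 0 25 0 0 0 0; 0 0 0 0 0 0")

```text
time_s: 44.72
ee_pos: [571.3, 181.8, 90.9]
orientation: [-90.3, -0.0, 97.8]
contact_force: [0.5, 0.4, -0.1]
gripper_width: -0.3
```

```bash
python3 - <<'E'
from h import *
im,p=save('wrist','w14'); t,q=save('top','t14')
for n,i,k in (('w',im,p),('t',t,q)):
  for a,u,v,h,c in comps(mask(i[:,:,::-1].copy(),'green'),10): print(n,a,u,v,ray(k,u,v,92))
plan((578,181.5,82,98.3),step=20)
E
```

```text
w 225.0 262.75703703703704 319.33629629629627 [623.58165552 188.89008062  92.        ]
t 25.5 173.5424836601307 165.9673202614379 [619.34296188 178.84716184  92.        ]
-1 12 -5 0.01 -0.009 0.001
t 44.825 pos [573.1 182.2  93.5] [-90.6  -0.1  97.8] F [0.3 0.5 0.3] w -0.4
```

Call:
move_arm(steps="-6 9 -1 0.01 -0.009 0; 0 4 0 0 0 0; 0 0 0 0 0 0; 0 0 0 0 0 0")

```text
time_s: 45.32
ee_pos: [578.0, 176.4, 82.8]
orientation: [-90.3, -0.1, 98.3]
contact_force: [-0.4, 0.1, -0.8]
gripper_width: 0.2
```

Call:
move_arm(steps="0 0 -12 0 0 0; 0 0 -12 0 0 0; 0 0 -12 0 0 0; 0 0 -12 0 0 0")

```text
time_s: 45.82
ee_pos: [627.5, 183.8, 83.6]
orientation: [-90.2, -0.1, 98.3]
contact_force: [-1.7, 0.3, 0.6]
gripper_width: 0.3
```

Call:
move_arm(steps="0 0 -12 0 0 0; 0 0 -10 0 0 0; 0 0 -8 0 0 0; 0 0 0 0 0 0")

```text
time_s: 46.32
ee_pos: [660.8, 188.5, 82.9]
orientation: [-90.3, -0.1, 98.3]
contact_force: [-0.3, -0.1, -0.4]
gripper_width: 0.1
```

```bash
python3 - <<'E'
from h import *
t,q=save('top','t15')
for a,u,v,h,c in comps(mask(t[:,:,::-1].copy(),'green'),8): print(a,u,v,ray(q,u,v,95))
s=get_state();print(s['ee_pos'],s['contact_force'])
E
```

```text
[660.45368802 188.43418682  82.91684634] [ 0.42381178 -0.68739275 -0.26069805]
```

Call:
move_arm(steps="0 0 -6 0 0 0; 0 0 -5 0 0 0; 0 0 -4 0 0 0; 0 0 0 0 0 0")

```text
time_s: 46.88
ee_pos: [671.1, 190.1, 82.1]
orientation: [-89.6, -0.0, 98.3]
contact_force: [0.4, 0.1, 0.3]
gripper_width: -0.0
```

Call:
move_arm(steps="0 0 -5 0 0 0; 0 0 -5 0 0 0")

```text
time_s: 47.12
ee_pos: [671.5, 190.2, 82.0]
orientation: [-88.2, 0.1, 98.3]
contact_force: [-14.0, -3.7, 11.0]
gripper_width: 0.1
```

Call:
move_arm(steps="0 0 10 0 0 0; 0 -20 30 0 0 0; 0 -50 20 0 0 0; 0 -50 40 0 0 0; 0 -40 50 0 0 0")

```text
time_s: 47.75
ee_pos: [530.8, 169.4, 245.3]
orientation: [-88.7, 0.1, 98.2]
contact_force: [0.3, 0.8, 0.9]
gripper_width: 0.1
```

Call:
move_arm(steps="0 0 60 0 0 0; 0 0 60 0 0 0; 0 0 40 0 0 0; 0 0 0 0 0 0")

```text
time_s: 48.25
ee_pos: [372.6, 148.2, 255.1]
orientation: [-90.2, -0.2, 98.3]
contact_force: [1.3, -0.4, -0.8]
gripper_width: -0.2
```

```bash
python3 - <<'E'
from h import *
t,q=save('top','t16'); s,r=save('scene','s16')
for a,u,v,h,c in comps(mask(t[:,:,::-1].copy(),'green'),8): print(a,u,v,ray(q,u,v,92))
print(get_state()['ee_pos'])
S=cv2.imread('pics/s16.png'); T=cv2.imread('pics/t16.png'); W=cv2.imread('pics/w12.png')
a=cv2.resize(S[140:300,140:440],(800,427)[:2],interpolation=cv2.INTER_CUBIC)[:340]
b=cv2.resize(T[110:255,80:390],(500,234),interpolation=cv2.INTER_CUBIC); w=cv2.resize(W[130:260,190:350],(300,234),interpolation=cv2.INTER_CUBIC)
cv2.imwrite('pics/fin.png',np.vstack([cv2.convertScaleAbs(a,alpha=1.3),cv2.convertScaleAbs(np.hstack([b,w]),alpha=1.3)]))
E
```

```text
19.0 169.6140350877193 141.0 [693.99985927 190.22228007  92.        ]
[375.32622674 148.76168416 255.66679449]
```

View pics/fin.png

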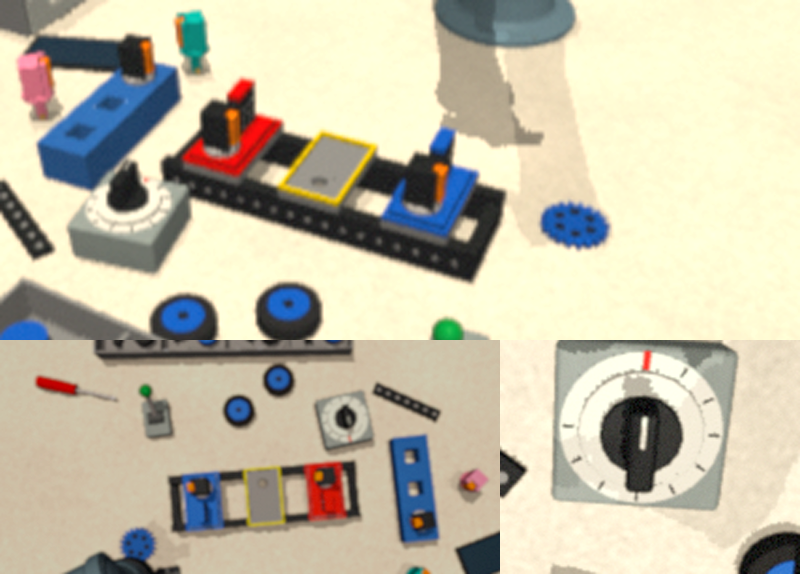

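The final picture shows both pins seated with their collars on the plates. The knob mark is against the red tick, the switch ball is thrown over, and the bystanders are in place.

```bash
python3 -c "
from cell import *
print(hand_in())"
```

```text
the job is handed in; nothing more can be done
None
```

The job is handed in: both modules are mounted and pinned, the counter is zeroed, and the switch is on. It took about 48 s of robot time.

- **Modules:** only red and blue were on the table; yellow was absent. Each went fully down into its own mount with no unusual force.
- **Pins:** I took two pins from the blue rack. Each slid in with its button pressed until the collar stopped on the plate (about 10–16 N). I then let go and lifted away, and neither pin came up with the gripper.
- **Reset knob:** I turned it about 140° anticlockwise until it hit the stop, at 2.3 N m. The last wrist picture shows the mark against the red tick, within a degree or so.
- **Switch:** I threw it last, to its stop (about 14 N). The ball ended about 75 mm along, which matches the full swing.

**Last check:** the final picture shows both pins seated, and the wheels, gear, strip, driver and the pink and turquoise look-alikes appear undisturbed. The tablet is only partly in frame.

**Not confirmed:**
- I did not directly see the balls lock under the mounts. I infer it from the seating depth and from the fingers opening fully.
- The top and wrist cameras disagreed by 2–5 mm. I used the wrist camera for the fitting steps.

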